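Turn round the ampoule drawer that was put back to front

ROBOT

A 6-joint arm with a two-finger parallel gripper is mounted at the origin on a cart in front of the work surface, level with it; the furniture and walls round the work are solid. World frame = base frame: x ahead of the robot, y to its left, z up, the work surface at z = 0. Lengths are in m, angles in rad, forces in N, time in s.
With the tool pointing down it reaches from about 0.275 to 1 m from the base axis. Payload 8.4 kg.
Tool frame: the origin (TCP) lies at the very end of the fingers, on their centre line; the grasp point (between the pads) lies 19 mm behind it; z points along the fingers, y is the line along which they close (so a half turn about z gives the same grasp; the last joint's range is limited). The gripper opens to 85 mm and grips with 20 to 120 N. Pads are 22 mm wide; open, the fingers measure 114 mm over their backs; the gripper's body (76 mm by 85 mm) begins 54 mm behind the grasp point. The pads swing forward as they close: fully open they stand 13 mm farther back than shut.
Start: joints at [1.322, 0.353, 1.633, -0, 1.155, -0.002], TCP at [0.153, 0.606, 0.231] pointing down, gripper open.
Joint ranges: [-2.63, 2.63], [-0.92, 2.1], [0.06, 2.66], [-1.3, 4.44], [0, 2.69], [-3.02, 3.02]. Speed limits (rad/s): [2.22, 2.22, 2.79, 3.14, 3.14, 3.14].

INTERFACE

Orientations are given as [roll, pitch, yaw] about the fixed x, y, z axes, in that order (R = Rz(yaw) Ry(pitch) Rx(roll)).
In Python, from plant import telemetry, camera, robot, models gives the robot as it stands.
- The arm moves only by the shell command python3 -m creep 'ROWS' [FORCE]. ROWS is JSON, a list of rows, each an object of numbers: "dx", "dy", "dz": the shift along the tool's x, y, z in mm; "roll": the turn about the tool's z in degrees; "grip": the opening, from 0 (shut) to 1 (fully open). A call has 1 to 12 rows; each row shifts and turns the commanded pose from where the row before left it, along the tool's axes as they then stand; what a row does not reach is not made up. A row lasts 1/12 s, in which the tool goes at most 41.7 mm and 7.16 degrees, less where a joint would pass 70% of its speed; a pose out of reach is approached as far as the arm can. A call with a gripper value outside its range is refused whole. The fingers move at their own pace and stop on an object; FORCE is the grip in N (left out, the last holds). Time passes only in rows, so rows that do not move let the fingers close. It gives the time, the measured TCP pose, the force, the opening and the grip force at its end, in the units of the state.
- telemetry.observe(): the state, without advancing time (a new reading comes with each control period).
- camera(name): name is "side" or "top"; returns a dict with "img" (384x512x3 uint8, blue, green, red), "range_z" (384x512 float32, m along the optical axis (not along the pixel's ray), 0 where there is no reading), "fx", "fy", "cx", "cy" (pixels), "k1" (the pictures are not rectified: a ray, as slopes to the right and down, at radius r is drawn at 1 + k1 r^2 times it, then the intrinsics apply), "position" and "attitude" of the camera in the world. Camera axes: x right, y down, z forward; pixel columns grow to the right and rows downward; lengths in m; the calibration is good to about 2 mm. A picture is of the moment at which its call begins.
- robot.job_done(): hands the job in; it is judged then, once.
Trained networks look in a picture, given as the dict that the camera call returned (one of the last four; its "shot" number tells which), for a name from the list of things; names that differ only in an ending like _2 or _b are one class to them, and where a whole thing is asked for, a point or a joint stands for the part that bears it (a point fixed in the world has none). Each returns a list of dicts, best first, with "score" (0 to 1); they miss things now and then, are a little off and sometimes report something else, mostly with a low value. They report only what shows in the picture. A call takes as long as a camera call.
- models.spot_in(name, picture): "rect" ([left, top, right, bottom] in pixels, round what is visible of it).
- models.place_of(name, picture): "uv" ([column, row] in pixels: a listed point, or the origin of a listed thing).
The state is a dict: "clock": time; "joint_pos": joint angles; "joint_velocities": joint speeds; "tau": joint torques, N m; "tcp_pos": TCP position; "orientation": TCP orientation; "contact_force": force on the tool from outside, world axes, zero at the start; "torque": the same for the moment, N m; "gripper_width": opening from 0.0 (shut) to 1.0 (fully open); "grip_force": force on a finger pad.
Only numpy, scipy, OpenCV 4.12 (cv2) and the standard library are available. Lean on these libraries where they do the work, as an engineer would, in place of code of your own. Each camera call takes 0.05 s, during which the arm holds its last target. There are 200 camera calls.

TASK

In the bottom row of the small ampoule cabinet one drawer was put in back to front, so it sticks out with its plain back showing. Slide it right out, turn it round and slide it back into its slot with its pull tab to the front, fully home and flush with the drawer beside it. Keep it level so that its two brown vials stay in it, and leave the other drawers and everything round about where it is.

Things in the scene. Friction and masses are not known exactly. Their poses are not given: they have to be found in the camera images.
- ampoule_cabinet: Fixed grey ampoule cabinet, 124 deep (x) x 128 wide (y) x 108 mm high, two columns by two rows. Origin under its centre; front is the face at x = -62 mm, slots open to its -x. Bottom-row slots: centred at y = +31 and -31, 58 wide, 48 high, floor 4 mm above the table, 120 mm deep to the back wall. The upper-row drawers are fixed shut, tab pulls standing 14 mm out at z = 78 mm, and overhang the grasp.
- drawer: The drawer to turn: open white tray 120 long (x) x 54 wide (y) x 43 mm high, walls 3 mm, about 0.14 kg, loose, sliding freely. Origin at the centre of its underside; its pull is at its -x end, its plain back at +x. At the start its x axis points opposite to the cabinet's and its back sticks 47 mm out of one bottom slot. Fully home: origin at x = -2, z = 4 mm in the cabinet frame, x axes parallel.
- drawer_pull (a point): Tip of the drawer's tab pull: middle of the outer edge, 74 mm from the drawer's origin along its -x, 26 mm above its underside. The tab is 14 mm long, 24 mm wide, 7 mm thick.
- shut_pull (a point): Tip of the tab pull of the other bottom-row drawer, alike in size, loose but fully home in the other slot; its front is flush with the cabinet front, so the tip lies 14 mm in front of it.
- brown_vial_1: Brown glass vial with red cap, 21 mm across, 48 mm long, lying loose inside the drawer along its length and free to roll. Origin at the middle of its base, z along it to the cap.
- brown_vial_2: The second brown vial in the drawer, like the first.
- spray_bottle: White spray bottle, 45 mm across, 206 mm high, standing loose on the trolley. Origin under its centre. Leave it alone.
- gel_tube: Gel tube with blue print standing on its cap, 43 x 61 x 180 mm high, loose. Origin under its centre. Leave it alone.
- thermometer: Pen-shaped thermometer lying on the trolley, 12 mm across, 110 mm long, loose. Origin at one end, z along it. Leave it alone.
- clear_vial: Clear vial with grey cap, 25 mm across, 56 mm high, standing loose on the trolley. Origin under its centre. Leave it alone.
- green_vial: Green-capped vial, 25 mm across, 56 mm high, standing loose on the trolley in front of the defibrillator. Origin under its centre. Leave it alone.
- pen_torch: Dark pen torch lying on the trolley, 13 x 15 x 125 mm, loose. Origin at one end, z along it. Leave it alone.
- top_vial_1: Green-capped vial, 25 mm across, 56 mm high, standing loose on top of the cabinet (108 mm up). Origin under its centre. Leave it alone.
- top_vial_2: Grey-capped vial, 25 mm across, 56 mm high, standing loose on top of the cabinet. Origin under its centre. Leave it alone.
- charger: Fixed charger block, 115 x 137 x 102 mm high, with a laryngoscope standing in it up to 260 mm. Origin under its centre. (Other fixed things: a defibrillator 308 mm high fills world x over 0.70 m at y 0.03 to 0.42; boxes stand at the right and back edges.)

How it is judged:
By the outcome, as a careful person would: the job done as asked, in the order asked, and still so for the second after the job is handed in, with the robot touching nothing.
It also fails if it takes over 72 s, if anything falls off the work surface, if the arm or the gripper's body presses on something with over 40 N, if the wrist force passes 120 N, or if a joint passes its speed limit or range.

## Working session

There is one attempt and no reset: what is moved stays moved. The work goes in short steps, Python scripts to look and compute and a shell command to move; the robot and the scene stay as the last step left them, time stands still between calls to the robot, and variables do not carry over. Pictures are saved under pics/ and viewed, at most 10 in all, crops included, and the job is handed in when it is done.

```bash
ls; mkdir -p pics; cat > h.py <<'E'
import numpy as np, cv2, json
from plant import telemetry, camera, robot, models
from scipy.spatial.transform import Rotation as Ro
def cam(n): return camera(n)
def Rc(c):
    a=np.array(c['attitude'],float)
    return a if a.shape==(3,3) else (Ro.from_euler('xyz',a).as_matrix() if a.size==3 else Ro.from_quat(a).as_matrix())
def K(c): return np.array([[c['fx'],0,c['cx']],[0,c['fy'],c['cy']],[0,0,1]])
def rays(c,uv):
    # undistort: drawn = s(1+k1 r^2)
    p=cv2.undistortPoints(np.array(uv,float).reshape(-1,1,2),K(c),np.array([c['k1'],0,0,0,0.])).reshape(-1,2)
    return np.c_[p,np.ones(len(p))]
def pts(c,uv):
    uv=np.array(uv,float).reshape(-1,2); i=np.round(uv).astype(int)
    z=c['range_z'][i[:,1].clip(0,383),i[:,0].clip(0,511)]
    return (rays(c,uv)*z[:,None])@Rc(c).T+np.array(c['position'])
def onz(c,uv,z):
    d=rays(c,uv)@Rc(c).T; p=np.array(c['position'])
    return p+d*((z-p[2])/d[:,2])[:,None]
def proj(c,P):
    q=(np.array(P,float).reshape(-1,3)-np.array(c['position']))@Rc(c)
    s=q[:,:2]/q[:,2:]; s=s*(1+c['k1']*(s**2).sum(1))[:,None]
    return s*[c['fx'],c['fy']]+[c['cx'],c['cy']]
def cloud(c):
    v,u=np.mgrid[0:384,0:512]
    P=pts(c,np.c_[u.ravel(),v.ravel()]); P[c['range_z'].ravel()==0]=np.nan
    return P.reshape(384,512,3)
E
python3 - <<'E'
from h import *
for n in ('side','top'):
    c=cam(n); cv2.imwrite(f'pics/{n}0.png',c['img'])
    print(n,c['position'],c['attitude'],c['fx'],c['k1'])
    for m in 'ampoule_cabinet drawer drawer_pull shut_pull brown_vial_1 spray_bottle gel_tube thermometer clear_vial pen_torch charger'.split():
        for r in models.place_of(m,c)[:2]:
            print(m,round(r['score'],2),np.round(r['uv']),pts(c,[r['uv']]).round(3)[0],onz(c,[r['uv']],0).round(3)[0])
print(telemetry.observe())
E
```

```text
pics
side [ 0.11797958 -1.16076499  0.59614565] [-1.92509833  0.01740483 -0.29444923] 498.27331129820914 -0.15856095260929562
drawer 0.55 [264. 206.] [0.558 0.193 0.027] [0.579 0.258 0.   ]
drawer_pull 0.68 [265. 195.] [0.599 0.307 0.02 ] [0.615 0.357 0.   ]
shut_pull 0.65 [243. 203.] [0.51  0.257 0.022] [0.525 0.312 0.   ]
brown_vial_1 0.55 [262. 193.] [0.569 0.24  0.053] [0.613 0.376 0.   ]
spray_bottle 0.65 [311. 253.] [ 0.597 -0.088 -0.004] [ 0.594 -0.095  0.   ]
gel_tube 0.96 [286. 276.] [ 0.482 -0.204  0.011] [ 0.489 -0.186  0.   ]
gel_tube 0.73 [261. 194.] [0.583 0.297 0.028] [0.606 0.368 0.   ]
thermometer 0.65 [254. 291.] [ 0.399 -0.222 -0.004] [ 0.397 -0.227  0.   ]
thermometer 0.42 [265. 172.] [0.593 0.282 0.107] [0.697 0.598 0.   ]
clear_vial 0.51 [245. 263.] [ 0.415 -0.094  0.003] [ 0.417 -0.089  0.   ]
pen_torch 0.44 [190. 210.] [0.347 0.304 0.   ] [0.347 0.304 0.   ]
pen_torch 0.36 [245. 260.] [ 0.415 -0.095  0.01 ] [ 0.42  -0.077  0.   ]
top [0.39307065 0.10055978 1.00507938] [-3.01340863  0.00337557 -1.54191832] 355.3018951592671 -0.05648905434977368
ampoule_cabinet 
[... 680 characters left out ...]
.   ]
{'clock': 1.2, 'joint_pos': array([ 1.32161262e+00,  3.53018606e-01,  1.63344131e+00,  1.98250164e-05,
        1.15520568e+00, -2.40134679e-03]), 'joint_velocities': array([ 0.00165014,  0.00171928,  0.00124233,  0.00066871,  0.0020999 ,
       -0.00088541]), 'tau': array([ 2.16694639e-04, -6.05193758e+01, -3.42437482e+01,  1.81401247e-04,
        1.21515102e-03,  6.49298983e-06]), 'tcp_pos': array([0.15266669, 0.60604135, 0.23125163]), 'orientation': array([-3.14151976e+00, -1.83119815e-05,  2.89480229e+00]), 'contact_force': array([-0.68881812, -0.09316661, -0.14849467]), 'torque': array([-0.02539767,  0.05655341,  0.01398537]), 'grip_force': 0.0, 'gripper_width': 1.0005118445226342}
```

```bash
python3 - <<'E'
import cv2,numpy as np
a=cv2.imread('pics/side0.png')[100:320,130:390];b=cv2.imread('pics/top0.png')[80:300,110:420]
a=cv2.resize(a,None,fx=2.7,fy=2.7);b=cv2.resize(b,None,fx=2.5,fy=2.5)
cv2.imwrite('pics/a.png',a);cv2.imwrite('pics/b.png',b)
E
```

```text
(no output)
```

View pics/a.png

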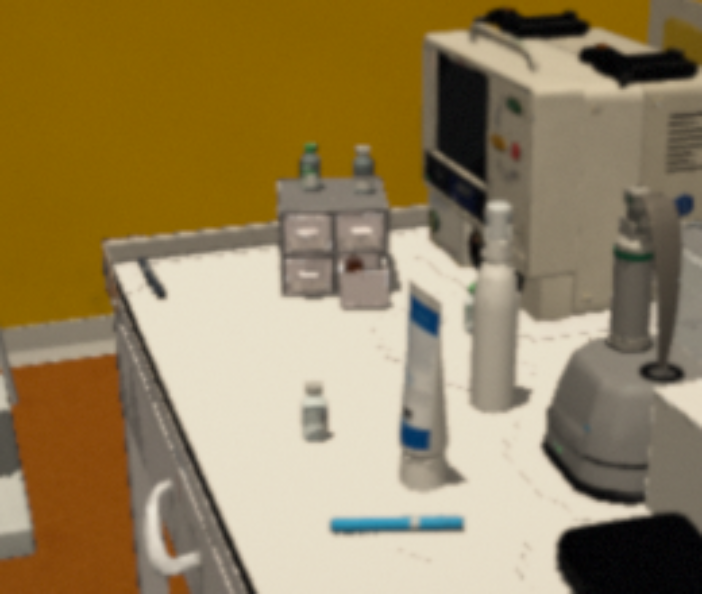

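View pics/b.png

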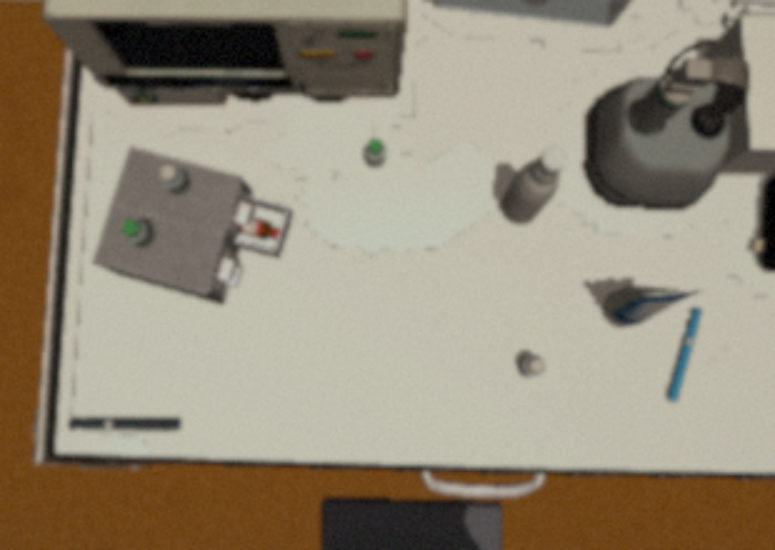

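The pictures show the cabinet with its front facing world −y, turned slightly. The drawer sticks out of the slot farther from the robot (side view about 365,283; top view about 265,228), with the red caps visible. Next I'll fit the poses.

```bash
cat > fit.py <<'E'
from h import *
from scipy.optimize import minimize
def rectfit(p,L,W):
    # fit LxW rectangle to top-surface points: minimise points outside + use area coverage
    r=cv2.minAreaRect((p[:,:2]*1000).astype(np.float32)); return r
if __name__=='__main__':
    c=cam('top'); P=cloud(c).reshape(-1,3)
    m=(P[:,0]>.4)&(P[:,0]<.75)&(P[:,1]>.1)&(P[:,1]<.45)
    Q=P[m]; 
    for lo,hi,n in((.100,.114,'cabtop'),(.035,.058,'rim')):
        q=Q[(Q[:,2]>lo)&(Q[:,2]<hi)]
        # robust: largest cluster on a 3mm raster
        g=np.zeros((200,200),np.uint8); ij=((q[:,:2]-[.35,.05])/.003).astype(int); g[ij[:,0].clip(0,199),ij[:,1].clip(0,199)]=1
        g=cv2.morphologyEx(g,cv2.MORPH_CLOSE,np.ones((3,3)))
        k,lab,st,_=cv2.connectedComponentsWithStats(g); 
        b=1+np.argmax(st[1:,4]); l=lab[ij[:,0].clip(0,199),ij[:,1].clip(0,199)]==b
        print(n,len(q),l.sum(),np.median(q[l,2]),rectfit(q[l],0,0), q[l].mean(0))
    R=Ro.from_euler
    # floor noise
    f=P[(abs(P[:,0]-.45)<.03)&(abs(P[:,1]-.1)<.03)]; print('floor',np.median(f[:,2]),f[:,2].std())
E
python3 fit.py
python3 - <<'E'
import cv2
a=cv2.imread('pics/top0.png')[125:215,140:240]
cv2.imwrite('pics/c.png',cv2.resize(a,None,fx=6,fy=6,interpolation=cv2.INTER_CUBIC))
E
```

```text
cabtop 2253 2078 0.10726765568454188 ((558.2263793945312, 309.5425109863281), (123.632080078125, 129.07681274414062), 75.8003921508789) [0.55561711 0.30773088 0.10729499]
rim 318 157 0.046660647738074656 ((711.6406860351562, 302.39788818359375), (9.173352241516113, 172.48741149902344), 2.501542329788208) [0.71277582 0.31138154 0.04647462]
floor -0.0014003842227601204 0.001752040668242274
```

View pics/c.png

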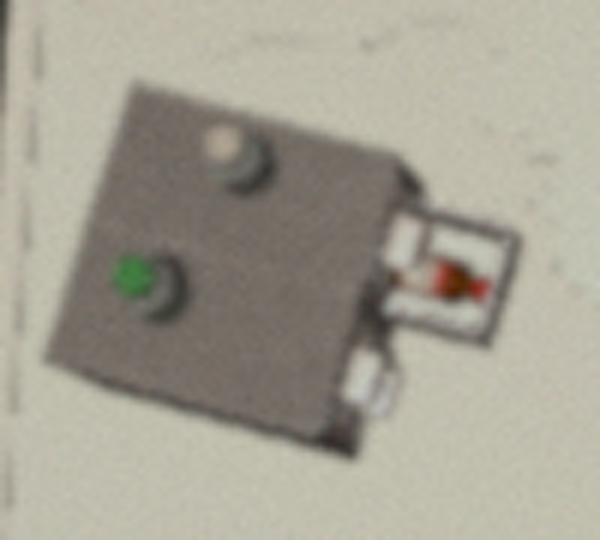

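The cabinet fit is clean: centre (0.558, 0.3095), and its x axis at 75.8°. The back corners of the drawer rim show at about (227,164) and (222,182) in the top image. I'll move over it and check the model against both views.

```bash
cat >> h.py <<'E'
TH=np.deg2rad(75.8); C=np.array([.5582,.3095])
ex=np.array([np.cos(TH),np.sin(TH)]); ey=np.array([-ex[1],ex[0]])
def w(x,y,z=None):
    p=C+x/1000*ex+y/1000*ey
    return p if z is None else np.r_[p,z/1000]
def cabf(p): d=np.array(p)[:2]-C; return np.array([d@ex,d@ey])*1000
def go(x,y,z):
    s=telemetry.observe(); t=s['tcp_pos']; psi=s['orientation'][2]; R=Ro.from_euler('xyz',s['orientation']).as_matrix()
    d=R.T@(w(x,y,z)-t)*1000
    print('t',round(s['clock'],2),'cab xy',cabf(t).round(1),'z',round(t[2]*1000,1),'yaw',round(np.rad2deg(psi),2),'j',s['joint_pos'].round(2),'w',round(s['gripper_width'],3),'gf',round(s['grip_force'],1),'F',s['contact_force'].round(1))
    print('move tool',d.round(1))
E
python3 - <<'E'
from h import *
for n in('top','side'):
    c=cam(n); uv=proj(c,[w(-109,-58,47),w(-109,-4,47),w(-62,-64,108),w(-62,64,108),w(62,64,108),w(62,-64,108)])
    print(n,uv.round(1).tolist())
    im=c['img'].copy()
    x0,y0,s=((140,125,6) if n=='top' else (225,140,8))
    cr=cv2.resize(im[y0:y0+90,x0:x0+100],None,fx=s,fy=s,interpolation=cv2.INTER_CUBIC)
    if n=='side': cr=cr[:600]
    for p in uv: cv2.circle(cr,tuple(int(v) for v in ((p-[x0,y0]+.5)*s)),3,(255,0,255),-1)
    cv2.imwrite(f'pics/d_{n}.png',cr[:,:800])
    for r in models.place_of('green_vial',c)[:2]: print(r['score'],onz(c,[r['uv']],0))
a=cv2.imread('pics/d_top.png');b=cv2.imread('pics/d_side.png')
a=cv2.resize(a,(400,360));b=cv2.resize(b,(400,int(b.shape[0]*400/b.shape[1])))
h=min(len(a),len(b));cv2.imwrite('pics/d.png',np.hstack([a[:h],b[:h]]))
go(-106,-31,200)
E
```

```text
top [[225.5, 162.0], [219.9, 180.7], [206.8, 150.2], [192.2, 197.6], [146.3, 184.4], [161.5, 137.7]]
0.6 [[0.64811514 0.09791893 0.        ]]
side [[273.1, 199.7], [255.5, 200.2], [273.6, 176.0], [232.6, 177.2], [232.2, 165.6], [270.3, 164.4]]
0.58 [[0.6496442  0.08468778 0.        ]]
t 1.45 cab xy [188.  465.9] z 231.3 yaw 165.86 j [ 1.32  0.35  1.63  0.    1.16 -0.  ] w 0.997 gf 0.0 F [-0.8  0.2 -0.7]
move tool [-496.6 -294.6   31.3]
```

View pics/d.png

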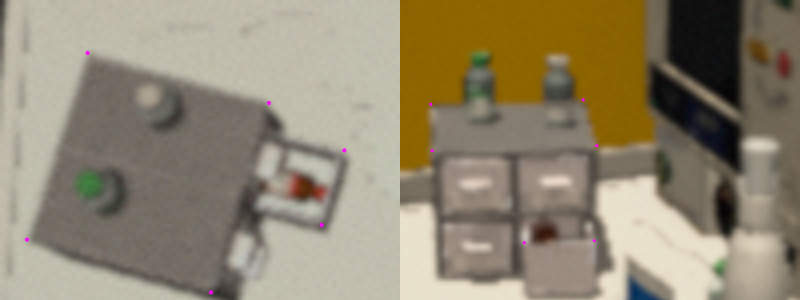

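```bash
python3 -m creep '[{"dx":-33,"dy":-20},{"dx":-33,"dy":-20},{"dx":-33,"dy":-20},{"dx":-33,"dy":-20},{"dx":-33,"dy":-20},{"dx":-33,"dy":-20},{"dx":-33,"dy":-20},{"dx":-33,"dy":-20},{"dx":-33,"dy":-20},{"dx":-33,"dy":-20},{"dx":-33,"dy":-20},{"dx":-33,"dy":-20}]' 50
```

```text
invalid input
```

```bash
python3 -m creep '[{"roll":-7},{"roll":-7},{"roll":-7},{"roll":-7},{"roll":-7},{"roll":-7},{"roll":-7},{"roll":-7},{"roll":-7},{"roll":-7},{"roll":-7},{"roll":-7}]'; python3 -c "
from h import *
go(-106,-31,100)"
```

```text
t 1.45 cab xy [188.  465.9] z 231.3 yaw 165.86 j [ 1.32  0.35  1.63  0.    1.16 -0.  ] w 0.997 gf 0.0 F [-0.8  0.2 -0.7]
move tool [-496.6 -294.6  131.3]invalid input
```

The overlay agrees to about 1 px in both views: drawer back corners near (345,150) and (322,226) on the left, and (523,242) and (594,241) on the right. The rows probably need every key.

```bash
python3 -m creep '[{"dx":-33,"dy":-20,"dz":0,"roll":0,"grip":1},{"dx":-33,"dy":-20,"dz":0,"roll":0,"grip":1},{"dx":-33,"dy":-20,"dz":0,"roll":0,"grip":1},{"dx":-33,"dy":-20,"dz":0,"roll":0,"grip":1},{"dx":-33,"dy":-20,"dz":0,"roll":0,"grip":1},{"dx":-33,"dy":-20,"dz":0,"roll":0,"grip":1},{"dx":-33,"dy":-20,"dz":0,"roll":0,"grip":1},{"dx":-33,"dy":-20,"dz":0,"roll":0,"grip":1},{"dx":-33,"dy":-20,"dz":0,"roll":0,"grip":1},{"dx":-33,"dy":-20,"dz":0,"roll":0,"grip":1},{"dx":-33,"dy":-20,"dz":0,"roll":0,"grip":1},{"dx":-33,"dy":-20,"dz":0,"roll":0,"grip":1}]' 50
```

```text
clock: 2.45
tcp_pos: [0.4792, 0.275, 0.2315]
orientation: [3.141, 0.0, 2.895]
contact_force: [1.0, 0.8, -0.7]
gripper_width: 1.002
grip_force: 0.0
```

```bash
python3 -m creep '[{"dx":0,"dy":0,"dz":0,"roll":-7,"grip":1},{"dx":0,"dy":0,"dz":0,"roll":-7,"grip":1},{"dx":0,"dy":0,"dz":0,"roll":-7,"grip":1},{"dx":0,"dy":0,"dz":0,"roll":-7,"grip":1},{"dx":0,"dy":0,"dz":0,"roll":-7,"grip":1},{"dx":0,"dy":0,"dz":0,"roll":-7,"grip":1},{"dx":0,"dy":0,"dz":0,"roll":-7,"grip":1},{"dx":0,"dy":0,"dz":0,"roll":-7,"grip":1},{"dx":0,"dy":0,"dz":0,"roll":-7,"grip":1},{"dx":0,"dy":0,"dz":0,"roll":-7,"grip":1},{"dx":0,"dy":0,"dz":0,"roll":-7,"grip":1},{"dx":0,"dy":0,"dz":0,"roll":-7,"grip":1}]'; python3 -c "
from h import *
go(-106,-31,100)"
```

```text
clock: 3.45
tcp_pos: [0.4781, 0.2766, 0.2313]
orientation: [-3.142, 0.0, -1.916]
contact_force: [0.8, -0.7, -0.9]
gripper_width: 0.999
grip_force: 0.0
t 3.45 cab xy [-51.5  69.6] z 231.3 yaw -109.8 j [ 0.52  0.24  1.79  0.    1.11 -2.27] w 0.999 gf 0.0 F [ 0.8 -0.7 -0.9]
move tool [  44.4 -105.4  131.3]
```

```bash
python3 -m creep '[{"dx":0,"dy":0,"dz":0,"roll":-5.6,"grip":1},{"dx":18,"dy":-33.5,"dz":0,"roll":0,"grip":1},{"dx":18,"dy":-33.5,"dz":0,"roll":0,"grip":1},{"dx":18.5,"dy":-33.5,"dz":0,"roll":0,"grip":1},{"dx":0,"dy":0,"dz":33,"roll":0,"grip":1},{"dx":0,"dy":0,"dz":33,"roll":0,"grip":1},{"dx":0,"dy":0,"dz":33,"roll":0,"grip":1},{"dx":0,"dy":0,"dz":33,"roll":0,"grip":1},{"dx":0,"dy":0,"dz":0,"roll":0,"grip":1},{"dx":0,"dy":0,"dz":0,"roll":0,"grip":1}]'; python3 -c "
from h import *
c=cam('top'); x0,y0=140,125
cv2.imwrite('pics/e.png',cv2.resize(c['img'][y0:y0+90,x0:x0+110],None,fx=6,fy=6))
go(-106,-31,15)"
```

```text
clock: 4.28
tcp_pos: [0.5606, 0.1982, 0.0983]
orientation: [3.139, -0.002, -1.825]
contact_force: [0.7, 0.6, 1.1]
gripper_width: 1.004
grip_force: 0.0
t 4.33 cab xy [-106.4  -30.9] z 100.1 yaw -104.54 j [ 0.34  0.46  1.8   0.    0.88 -2.55] w 1.002 gf 0.0 F [-0.1  0.2  0.1]
move tool [-0.4 -0.1 85.1]
```

```bash
python3 -m creep '[{"dx":0,"dy":0,"dz":30,"roll":-0.3,"grip":1},{"dx":0,"dy":0,"dz":30,"roll":0,"grip":1},{"dx":0,"dy":0,"dz":25,"roll":0,"grip":1},{"dx":0,"dy":0,"dz":0,"roll":0,"grip":1},{"dx":0,"dy":0,"dz":0,"roll":0,"grip":1}]'; python3 -c "
from h import *
go(-106,-31,15)"
```

```text
clock: 4.75
tcp_pos: [0.5624, 0.199, 0.0157]
orientation: [-3.141, 0.0, -1.819]
contact_force: [0.5, -0.2, -0.1]
gripper_width: 0.997
grip_force: 0.0
t 4.75 cab xy [-106.1  -31.2] z 15.7 yaw -104.23 j [ 0.34  0.58  1.83 -0.    0.72 -2.56] w 0.997 gf 0.0 F [ 0.5 -0.2 -0.1]
move tool [-0.1  0.2  0.7]
```

```bash
python3 -m creep '[{"dx":0,"dy":0,"dz":0,"roll":0,"grip":0.8},{"dx":0,"dy":0,"dz":0,"roll":0,"grip":0.7},{"dx":0,"dy":0,"dz":0,"roll":0,"grip":0.65},{"dx":0,"dy":0,"dz":0,"roll":0,"grip":0.5},{"dx":0,"dy":0,"dz":0,"roll":0,"grip":0.4},{"dx":0,"dy":0,"dz":0,"roll":0,"grip":0.4},{"dx":0,"dy":0,"dz":0,"roll":0,"grip":0.4},{"dx":0,"dy":0,"dz":0,"roll":0,"grip":0.4}]' 50; python3 -c "
from h import *
go(-106,-31,15)"
```

```text
clock: 5.42
tcp_pos: [0.5629, 0.199, 0.0163]
orientation: [-3.139, 0.002, -1.819]
contact_force: [-0.7, -0.8, 10.0]
gripper_width: 0.624
grip_force: 50.6
t 5.42 cab xy [-106.   -31.7] z 16.3 yaw -104.25 j [ 0.34  0.58  1.84  0.    0.72 -2.56] w 0.624 gf 50.6 F [-0.7 -0.8 10. ]
move tool [-0.   0.7  1.3]
```

```bash
python3 -m creep '[{"dx":0,"dy":0,"dz":-1.5,"roll":0,"grip":0.4},{"dx":2,"dy":0,"dz":0,"roll":0,"grip":0.4},{"dx":4,"dy":0,"dz":0,"roll":0,"grip":0.4},{"dx":6,"dy":0,"dz":0,"roll":0,"grip":0.4},{"dx":8,"dy":0,"dz":0,"roll":0,"grip":0.4},{"dx":6,"dy":0,"dz":0,"roll":0,"grip":0.4},{"dx":3,"dy":0,"dz":0,"roll":0,"grip":0.4},{"dx":1,"dy":0,"dz":0,"roll":0,"grip":0.4}]'; python3 -c "
from h import *
go(-136,-31,17)"
```

```text
clock: 6.08
tcp_pos: [0.5543, 0.1688, 0.016]
orientation: [-3.141, 0.0, -1.82]
contact_force: [-0.3, 2.9, 3.7]
gripper_width: 0.619
grip_force: 53.3
t 6.08 cab xy [-137.3  -30.8] z 16.0 yaw -104.29 j [ 0.29  0.57  1.87  0.    0.7  -2.6 ] w 0.619 gf 53.3 F [-0.3  2.9  3.7]
move tool [-1.3 -0.2 -1. ]
```

```bash
python3 -m creep '[{"dx":5,"dy":0,"dz":-0.5,"roll":0,"grip":0.4},{"dx":10,"dy":0,"dz":0,"roll":0,"grip":0.4},{"dx":13,"dy":0,"dz":0,"roll":0,"grip":0.4},{"dx":13,"dy":0,"dz":0,"roll":0,"grip":0.4},{"dx":13,"dy":0,"dz":0,"roll":0,"grip":0.4},{"dx":13,"dy":0,"dz":0,"roll":0,"grip":0.4},{"dx":13,"dy":0,"dz":0,"roll":0,"grip":0.4},{"dx":13,"dy":0,"dz":0,"roll":0,"grip":0.4},{"dx":11,"dy":0,"dz":0,"roll":0,"grip":0.4},{"dx":7,"dy":0,"dz":0,"roll":0,"grip":0.4},{"dx":4,"dy":0,"dz":0,"roll":0,"grip":0.4},{"dx":0,"dy":0,"dz":0,"roll":0,"grip":0.4}]'; python3 -c "
from h import *
c=cam('side'); 
a=cv2.resize(c['img'][150:240,200:320],None,fx=5,fy=5,interpolation=cv2.INTER_CUBIC)
c=cam('top'); b=cv2.resize(c['img'][130:230,160:260],None,fx=4.5,fy=4.5,interpolation=cv2.INTER_CUBIC)
cv2.imwrite('pics/f.png',cv2.resize(np.hstack([a,b]),None,fx=.76,fy=.76))
go(-251,-31,17)"
```

```text
clock: 7.08
tcp_pos: [0.5258, 0.0573, 0.0163]
orientation: [3.141, -0.0, -1.82]
contact_force: [-0.8, 0.2, -2.6]
gripper_width: 0.625
grip_force: 52.9
t 7.18 cab xy [-251.4  -30.7] z 16.4 yaw -104.25 j [ 0.11  0.51  1.98  0.    0.65 -2.79] w 0.62 gf 53.0 F [ 1.  -0.4 -2.5]
move tool [-0.4 -0.3 -0.6]
```

View pics/f.png

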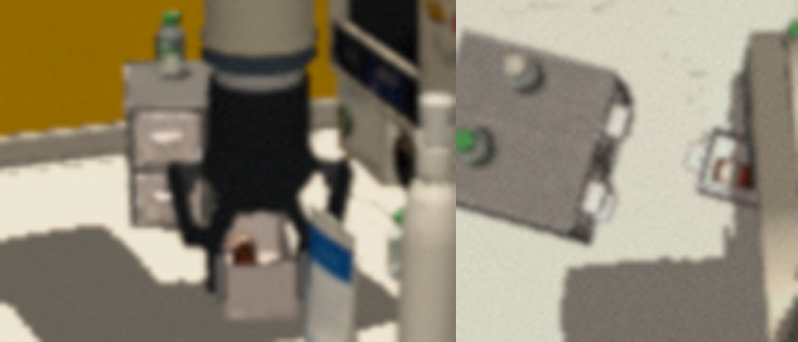

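The drawer is clear of the cabinet and level, with both vials inside (side view about 245,250; top view about 735,170). I'll set it down and regrip at the pull end.

```bash
python3 -m creep '[{"dx":0,"dy":0,"dz":2,"roll":0,"grip":0.4},{"dx":0,"dy":0,"dz":2,"roll":0,"grip":0.4},{"dx":0,"dy":0,"dz":0.7,"roll":0,"grip":0.4},{"dx":0,"dy":0,"dz":0,"roll":0,"grip":0.4},{"dx":0,"dy":0,"dz":0,"roll":0,"grip":0.66},{"dx":0,"dy":0,"dz":0,"roll":0,"grip":0.75},{"dx":0,"dy":0,"dz":0,"roll":0,"grip":0.9},{"dx":0,"dy":0,"dz":0,"roll":0,"grip":1},{"dx":0,"dy":0,"dz":0,"roll":0,"grip":1},{"dx":0,"dy":0,"dz":0,"roll":0,"grip":1}]'; python3 -c "
from h import *
go(-141,-31,15)"
```

```text
clock: 8.02
tcp_pos: [0.5259, 0.0581, 0.0115]
orientation: [3.141, -0.0, -1.819]
contact_force: [-0.1, -0.2, -0.5]
gripper_width: 0.999
grip_force: 0.0
t 8.02 cab xy [-251.6  -30.4] z 11.5 yaw -104.24 j [ 0.11  0.52  1.98 -0.    0.64 -2.79] w 0.999 gf 0.0 F [-0.1 -0.2 -0.5]
move tool [-110.6   -0.5   -3.6]
```

```bash
python3 -m creep '[{"dx":-20,"dy":0,"dz":0,"roll":0,"grip":1},{"dx":-30,"dy":0,"dz":0,"roll":0,"grip":1},{"dx":-30,"dy":0,"dz":0,"roll":0,"grip":1},{"dx":-20,"dy":0,"dz":0,"roll":0,"grip":1},{"dx":-10,"dy":-0.5,"dz":0,"roll":0,"grip":1},{"dx":0,"dy":0,"dz":0,"roll":0,"grip":1},{"dx":0,"dy":0,"dz":0,"roll":0,"grip":0.75},{"dx":0,"dy":0,"dz":0,"roll":0,"grip":0.65},{"dx":0,"dy":0,"dz":0,"roll":0,"grip":0.4},{"dx":0,"dy":0,"dz":0,"roll":0,"grip":0.4},{"dx":0,"dy":0,"dz":0,"roll":0,"grip":0.4},{"dx":0,"dy":0,"dz":0,"roll":0,"grip":0.4}]' 60; python3 -c "
from h import *
go(-141,-31,12)"
```

```text
clock: 9.02
tcp_pos: [0.5533, 0.1636, 0.0117]
orientation: [3.141, -0.001, -1.82]
contact_force: [-0.2, -3.2, 3.6]
gripper_width: 0.623
grip_force: 63.3
t 9.02 cab xy [-142.6  -31. ] z 11.7 yaw -104.28 j [ 0.29  0.57  1.88 -0.    0.69 -2.61] w 0.623 gf 63.3 F [-0.2 -3.2  3.6]
move tool [-1.6  0.  -0.3]
```

```bash
python3 -m creep '[{"dx":0,"dy":0,"dz":-3,"roll":0,"grip":0.4},{"dx":0,"dy":0,"dz":-6,"roll":0,"grip":0.4},{"dx":5,"dy":2,"dz":-6,"roll":0,"grip":0.4},{"dx":10,"dy":4,"dz":0,"roll":0,"grip":0.4},{"dx":15,"dy":6,"dz":0,"roll":0,"grip":0.4},{"dx":18,"dy":8,"dz":0,"roll":0,"grip":0.4},{"dx":18,"dy":8,"dz":0,"roll":0,"grip":0.4},{"dx":15,"dy":6,"dz":0,"roll":0,"grip":0.4},{"dx":10,"dy":4,"dz":0,"roll":0,"grip":0.4},{"dx":5,"dy":3,"dz":0,"roll":0,"grip":0.4},{"dx":1,"dy":0,"dz":0,"roll":0,"grip":0.4},{"dx":0,"dy":0,"dz":0,"roll":1,"grip":0.4}]'; python3 -c "
from h import *
c=cam('side'); 
a=cv2.resize(c['img'][170:290,190:340],None,fx=4,fy=4,interpolation=cv2.INTER_CUBIC)
cv2.imwrite('pics/g.png',a)
go(-239,10,27)"
```

```text
clock: 10.02
tcp_pos: [0.4903, 0.0806, 0.0268]
orientation: [-3.141, 0.0, -1.837]
contact_force: [-0.2, -0.0, -2.3]
gripper_width: 0.618
grip_force: 63.2
t 10.07 cab xy [-238.2    9.4] z 26.8 yaw -105.4 j [ 0.16  0.46  2.05  0.    0.63 -2.71] w 0.622 gf 63.2 F [ 0.1 -0.2 -2.1]
move tool [ 0.8  0.6 -0.2]
```

View pics/g.png

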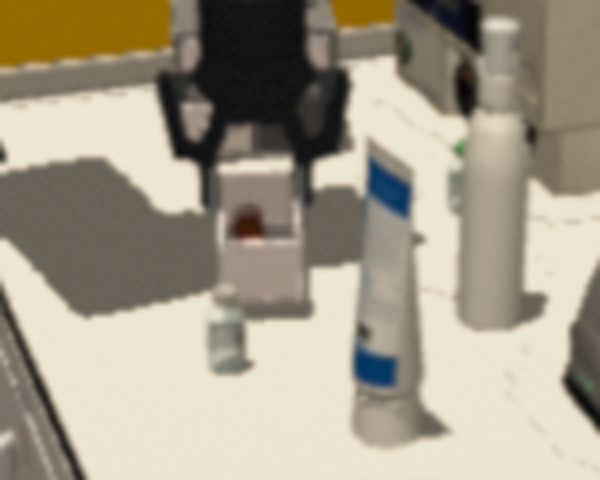

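The drawer is level and clear of the clear vial (225,335), with a vial visible at (248,222). Now the turn.

```bash
python3 -m creep '[{"dx":0,"dy":0,"dz":0,"roll":1,"grip":0.4},{"dx":0,"dy":0,"dz":0,"roll":2,"grip":0.4},{"dx":0,"dy":0,"dz":0,"roll":3,"grip":0.4},{"dx":0,"dy":0,"dz":0,"roll":4,"grip":0.4},{"dx":0,"dy":0,"dz":0,"roll":5,"grip":0.4},{"dx":0,"dy":0,"dz":0,"roll":6,"grip":0.4},{"dx":0,"dy":0,"dz":0,"roll":6,"grip":0.4},{"dx":0,"dy":0,"dz":0,"roll":6,"grip":0.4},{"dx":0,"dy":0,"dz":0,"roll":6,"grip":0.4},{"dx":0,"dy":0,"dz":0,"roll":6,"grip":0.4},{"dx":0,"dy":0,"dz":0,"roll":6,"grip":0.4},{"dx":0,"dy":0,"dz":0,"roll":6,"grip":0.4}]'
python3 -m creep '[{"dx":0,"dy":0,"dz":0,"roll":6,"grip":0.4},{"dx":0,"dy":0,"dz":0,"roll":6,"grip":0.4},{"dx":0,"dy":0,"dz":0,"roll":6,"grip":0.4},{"dx":0,"dy":0,"dz":0,"roll":6,"grip":0.4},{"dx":0,"dy":0,"dz":0,"roll":6,"grip":0.4},{"dx":0,"dy":0,"dz":0,"roll":6,"grip":0.4},{"dx":0,"dy":0,"dz":0,"roll":6,"grip":0.4},{"dx":0,"dy":0,"dz":0,"roll":6,"grip":0.4},{"dx":0,"dy":0,"dz":0,"roll":6,"grip":0.4},{"dx":0,"dy":0,"dz":0,"roll":6,"grip":0.4},{"dx":0,"dy":0,"dz":0,"roll":6,"grip":0.4},{"dx":0,"dy":0,"dz":0,"roll":6,"grip":0.4}]'
python3 -m creep '[{"dx":0,"dy":0,"dz":0,"roll":6,"grip":0.4},{"dx":0,"dy":0,"dz":0,"roll":6,"grip":0.4},{"dx":0,"dy":0,"dz":0,"roll":6,"grip":0.4},{"dx":0,"dy":0,"dz":0,"roll":6,"grip":0.4},{"dx":0,"dy":0,"dz":0,"roll":6,"grip":0.4},{"dx":0,"dy":0,"dz":0,"roll":6,"grip":0.4},{"dx":0,"dy":0,"dz":0,"roll":5,"grip":0.4},{"dx":0,"dy":0,"dz":0,"roll":4,"grip":0.4},{"dx":0,"dy":0,"dz":0,"roll":2,"grip":0.4},{"dx":0,"dy":0,"dz":0,"roll":1,"grip":0.4},{"dx":0,"dy":0,"dz":0,"roll":0,"grip":0.4}]'
python3 -c "
from h import *
c=cam('side'); 
a=cv2.resize(c['img'][150:270,190:340],None,fx=2.6,fy=2.6,interpolation=cv2.INTER_CUBIC)
c=cam('top'); b=cv2.resize(c['img'][130:250,160:310],None,fx=2.6,fy=2.6,interpolation=cv2.INTER_CUBIC)
cv2.imwrite('pics/i.png',np.hstack([a,b]))
go(-233,-31,19)"
```

```text
clock: 11.07
tcp_pos: [0.4905, 0.0812, 0.0266]
orientation: [-3.142, 0.001, -2.837]
contact_force: [0.5, 0.3, -2.1]
gripper_width: 0.621
grip_force: 63.2
clock: 12.07
tcp_pos: [0.4905, 0.0812, 0.0265]
orientation: [3.141, 0.0, 2.19]
contact_force: [0.0, -0.0, -2.9]
gripper_width: 0.622
grip_force: 63.2
clock: 12.98
tcp_pos: [0.4902, 0.081, 0.0265]
orientation: [3.141, -0.0, 1.357]
contact_force: [-0.3, 0.6, -1.9]
gripper_width: 0.621
grip_force: 63.2
t 13.08 cab xy [-238.3    9.9] z 26.6 yaw 77.83 j [ 0.16  0.46  2.05 -0.    0.63  0.37] w 0.622 gf 63.2 F [-0.3 -0.3 -2.3]
move tool [ 3.9 41.1  7.6]
```

View pics/i.png

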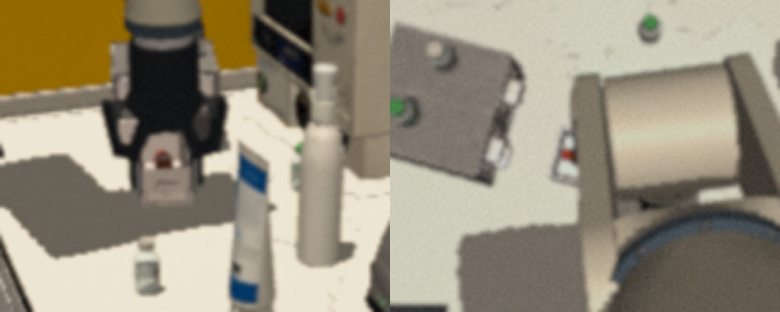

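The drawer is turned, with its pull toward the camera (165,182) and the vials inside. I'll line it up with the slot and measure the leading rim.

```bash
python3 -m creep '[{"dx":0,"dy":0,"dz":0,"roll":2,"grip":0.4},{"dx":2,"dy":5,"dz":-0,"roll":0,"grip":0.4},{"dx":4,"dy":9,"dz":0,"roll":0,"grip":0.4},{"dx":6,"dy":9,"dz":2,"roll":0,"grip":0.4},{"dx":8,"dy":9,"dz":3,"roll":0,"grip":0.4},{"dx":8,"dy":6,"dz":3,"roll":0,"grip":0.4},{"dx":7,"dy":3,"dz":0.5,"roll":0,"grip":0.4},{"dx":4,"dy":0,"dz":0,"roll":0,"grip":0.4},{"dx":0,"dy":0,"dz":0,"roll":0,"grip":0.4}]'
cat > rim.py <<'E'
from h import *
go(-106,-31,18)
t=cabf(telemetry.observe()['tcp_pos'])
c=cam('top'); P=cloud(c); 
q=np.apply_along_axis(cabf,2,P[...,:2]); z=P[...,2]*1000
m=(q[...,0]>t[0]+30)&(q[...,0]<t[0]+125)&(abs(q[...,1]-t[1])<45)&(z>38)&(z<65)&(q[...,0]<-66)
k=q[m]; print(len(k),'z',np.percentile(z[m],[5,25,50,75,95]).round(1))
print('x',np.percentile(k[:,0],[0,2,50,98,100]).round(1),'y',np.percentile(k[:,1],[0,2,50,98,100]).round(1))
np.set_printoptions(suppress=True)
x0,y0=170,130
im=c['img'][y0:y0+75,x0:x0+100].copy()
b=cv2.resize(im,None,fx=7,fy=7,interpolation=cv2.INTER_CUBIC)
L=t[0]+112.5
for p in proj(c,[w(L,t[1]+27,49),w(L,t[1]-27,49),w(L-60,t[1]+27,49),w(-62,-2,52),w(-62,-60,52)]):
    cv2.circle(b,tuple(int(v) for v in (p-[x0,y0]+.5)*7),3,(255,0,255),-1)
import sys
cv2.imwrite(f'pics/{sys.argv[1]}.png',b)
E
python3 rim.py j
```

```text
clock: 13.83
tcp_pos: [0.5394, 0.1093, 0.0178]
orientation: [-3.141, 0.0, 1.323]
contact_force: [-0.2, 1.0, -1.8]
gripper_width: 0.622
grip_force: 63.3
t 13.83 cab xy [-198.7  -30.9] z 17.8 yaw 75.81 j [0.2  0.53 1.94 0.   0.67 0.44] w 0.622 gf 63.3 F [-0.2  1.  -1.8]
move tool [92.7  0.1 -0.2]
29 z [39.  43.4 46.7 48.5 50.3]
x [-97.2 -95.9 -85.8 -83.5 -83.3] y [-41.8 -40.3 -16.7  -4.3  -4.1]
```

View pics/j.png

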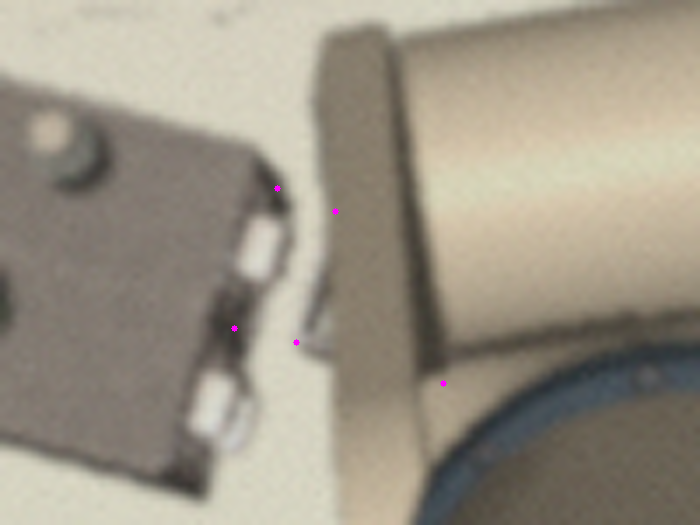

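The lower-left leading corner is at about (305,345), roughly 1 px from the prediction. I'll insert gently and watch the force.

```bash
python3 -m creep '[{"dx":5,"dy":0,"dz":0,"roll":0,"grip":0.4},{"dx":8,"dy":0,"dz":0,"roll":0,"grip":0.4},{"dx":6,"dy":0,"dz":0,"roll":0,"grip":0.4},{"dx":4,"dy":0,"dz":0,"roll":0,"grip":0.4},{"dx":3,"dy":0,"dz":0,"roll":0,"grip":0.4},{"dx":3,"dy":0,"dz":0,"roll":0,"grip":0.4},{"dx":3,"dy":0,"dz":0,"roll":0,"grip":0.4},{"dx":0,"dy":0,"dz":0,"roll":0,"grip":0.4}]'
python3 -c "
from h import *
go(-106,-31,18)"
```

```text
clock: 14.55
tcp_pos: [0.5474, 0.1398, 0.0181]
orientation: [3.141, -0.0, 1.322]
contact_force: [-0.1, 0.3, -2.1]
gripper_width: 0.625
grip_force: 63.2
t 14.55 cab xy [-167.1  -31.1] z 18.1 yaw 75.77 j [0.25 0.55 1.9  0.   0.69 0.5 ] w 0.625 gf 63.2 F [-0.1  0.3 -2.1]
move tool [61.1 -0.2  0.1]
```

```bash
python3 -m creep '[{"dx":4,"dy":0,"dz":0,"roll":0,"grip":0.4},{"dx":5,"dy":0,"dz":0,"roll":0,"grip":0.4},{"dx":5,"dy":0,"dz":0,"roll":0,"grip":0.4},{"dx":5,"dy":0,"dz":0,"roll":0,"grip":0.4},{"dx":3,"dy":0,"dz":0,"roll":0,"grip":0.4},{"dx":0,"dy":0,"dz":0,"roll":0,"grip":0.4}]'
python3 -c "
from h import *
go(-106,-31,18)"
```

```text
clock: 15.05
tcp_pos: [0.5529, 0.1615, 0.0181]
orientation: [3.141, -0.0, 1.323]
contact_force: [-0.6, -0.6, -2.3]
gripper_width: 0.618
grip_force: 63.3
t 15.05 cab xy [-144.8  -31.1] z 18.1 yaw 75.79 j [0.28 0.56 1.88 0.   0.7  0.53] w 0.618 gf 63.3 F [-0.6 -0.6 -2.3]
move tool [38.8 -0.1  0.1]
```

Going in freely. On to −106, then lower onto the slot floor and release.

```bash
python3 -m creep '[{"dx":4,"dy":0,"dz":0,"roll":0,"grip":0.4},{"dx":7,"dy":0,"dz":0,"roll":0,"grip":0.4},{"dx":8,"dy":0,"dz":0,"roll":0,"grip":0.4},{"dx":8,"dy":0,"dz":0,"roll":0,"grip":0.4},{"dx":6,"dy":0,"dz":0,"roll":0,"grip":0.4},{"dx":4,"dy":0,"dz":0,"roll":0,"grip":0.4},{"dx":2,"dy":0,"dz":0,"roll":0,"grip":0.4},{"dx":0,"dy":0,"dz":1,"roll":0,"grip":0.4},{"dx":0,"dy":0,"dz":1,"roll":0,"grip":0.4},{"dx":0,"dy":0,"dz":0,"roll":0,"grip":0.4}]'
python3 -c "
from h import *
go(-106,-31,16)"
```

```text
clock: 15.88
tcp_pos: [0.562, 0.1983, 0.0159]
orientation: [-3.141, 0.0, 1.322]
contact_force: [0.4, 0.4, -1.4]
gripper_width: 0.619
grip_force: 63.3
t 15.88 cab xy [-106.9  -30.9] z 15.9 yaw 75.75 j [0.34 0.58 1.84 0.   0.72 0.59] w 0.619 gf 63.3 F [ 0.4  0.4 -1.4]
move tool [ 0.9  0.1 -0.1]
```

```bash
python3 -m creep '[{"dx":0,"dy":0,"dz":0.7,"roll":0,"grip":0.4},{"dx":0,"dy":0,"dz":0,"roll":0,"grip":0.66},{"dx":0,"dy":0,"dz":0,"roll":0,"grip":0.75},{"dx":0,"dy":0,"dz":0,"roll":0,"grip":0.9},{"dx":0,"dy":0,"dz":0,"roll":0,"grip":1},{"dx":0,"dy":0,"dz":0,"roll":0,"grip":1},{"dx":-10,"dy":0,"dz":0,"roll":0,"grip":1},{"dx":-20,"dy":0,"dz":0,"roll":0,"grip":1},{"dx":-30,"dy":0,"dz":0,"roll":0,"grip":1},{"dx":-30,"dy":0,"dz":0,"roll":0,"grip":1},{"dx":-20,"dy":0,"dz":0,"roll":0,"grip":1},{"dx":0,"dy":0,"dz":-20,"roll":0,"grip":1}]'
cat > prof.py <<'E'
from h import *
import sys
# silhouette profile of gripper across tool y / tool x, relative to TCP, from side view depth
c=cam('side'); s=telemetry.observe(); t=s['tcp_pos']; R=Ro.from_euler('xyz',s['orientation']).as_matrix()
P=cloud(c); L=((P-t)@R)*1000
m=(abs(L[...,0])<110)&(abs(L[...,1])<110)&(L[...,2]<5)&(L[...,2]>-150)&(P[...,2]>.02)
for z in range(-140,6,10):
    k=L[m&(abs(L[...,2]-z)<5)]
    if len(k): print(z,len(k),'x',np.percentile(k[:,0],[1,99]).round(),'y',np.percentile(k[:,1],[1,99]).round())
p=proj(c,[t])[0].astype(int); x0,y0=p[0]-60,p[1]-80
cv2.imwrite(f'pics/{sys.argv[1]}.png',cv2.resize(c['img'][y0:y0+110,x0:x0+130],None,fx=5,fy=5,interpolation=cv2.INTER_CUBIC))
go(-200,-31,40)
E
python3 prof.py k
```

```text
clock: 16.88
tcp_pos: [0.5306, 0.0878, 0.0326]
orientation: [-3.135, 0.004, 1.32]
contact_force: [-0.7, 0.4, -0.7]
gripper_width: 1.001
grip_force: 0.0
-140 95 x [-42.  -5.] y [-39.  33.]
-130 90 x [-43.  -6.] y [-38.  32.]
-120 45 x [-39.   0.] y [-39.  35.]
-110 165 x [-19.  10.] y [-69.  65.]
-100 179 x [-24.  -0.] y [-70.  66.]
-90 114 x [-25.  -7.] y [-70.  67.]
-80 125 x [-24.  12.] y [-73.  69.]
-70 120 x [-22.  11.] y [-73.  70.]
-60 103 x [-19.  12.] y [-74.  72.]
-50 42 x [-19.  -3.] y [-64.  67.]
-40 25 x [-17.  -4.] y [-57.  53.]
-30 17 x [-18.  -6.] y [-57. -46.]
-20 14 x [-16.  -5.] y [-57. -46.]
-10 22 x [-13. 109.] y [-49.  26.]
0 66 x [ 24. 110.] y [-23. 109.]
t 16.93 cab xy [-219.1  -30.8] z 37.5 yaw 75.63 j [ 0.16  0.49  1.95 -0.    0.7   0.41] w 1.001 gf 0.0 F [1.4 0.6 3.3]
move tool [19.1  0.1 -2.5]
```

View pics/k.png

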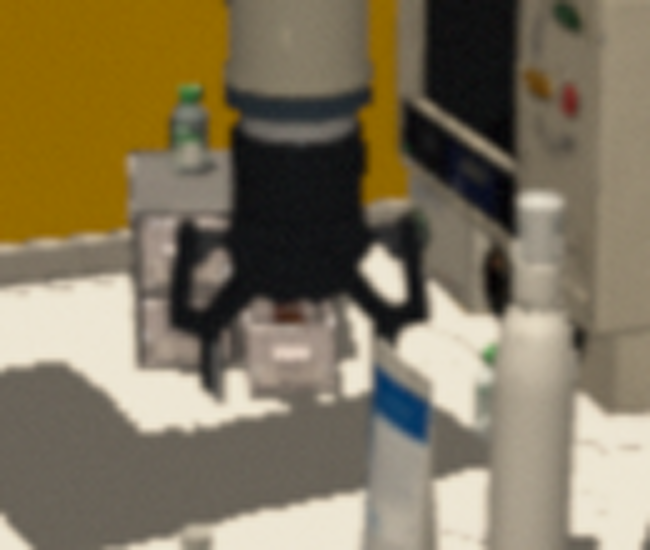

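Both fingertips and the drawer's pull (290,352) show. The drawer sits part-way in its slot, and the gripper is open with linkages about ±72 mm wide. My plan is to push the front with the fingers straddling the tabs at about 30 mm opening, high enough that the body clears the cabinet top. First I'll profile the gripper that way, end-on too.

```bash
sed -i '/imwrite/d;/^p=proj/d' prof.py
python3 -m creep '[{"dx":0,"dy":0,"dz":-20,"roll":-7,"grip":0.36},{"dx":0,"dy":0,"dz":-20,"roll":-7,"grip":0.36},{"dx":0,"dy":0,"dz":-20,"roll":-7,"grip":0.36},{"dx":0,"dy":0,"dz":0,"roll":-7,"grip":0.36},{"dx":0,"dy":0,"dz":0,"roll":-7,"grip":0.36},{"dx":0,"dy":0,"dz":0,"roll":-7,"grip":0.36},{"dx":0,"dy":0,"dz":0,"roll":-7,"grip":0.36},{"dx":0,"dy":0,"dz":0,"roll":-7,"grip":0.36},{"dx":0,"dy":0,"dz":0,"roll":-7,"grip":0.36},{"dx":0,"dy":0,"dz":0,"roll":-7,"grip":0.36},{"dx":0,"dy":0,"dz":0,"roll":-7,"grip":0.36},{"dx":0,"dy":0,"dz":0,"roll":0,"grip":0.36}]' 40; python3 prof.py
python3 -m creep '[{"dx":0,"dy":0,"dz":0,"roll":7,"grip":0.36},{"dx":0,"dy":0,"dz":0,"roll":7,"grip":0.36},{"dx":0,"dy":0,"dz":0,"roll":7,"grip":0.36},{"dx":0,"dy":0,"dz":0,"roll":7,"grip":0.36},{"dx":0,"dy":0,"dz":0,"roll":7,"grip":0.36},{"dx":0,"dy":0,"dz":0,"roll":7,"grip":0.36},{"dx":0,"dy":0,"dz":0,"roll":7,"grip":0.36},{"dx":0,"dy":0,"dz":0,"roll":7,"grip":0.36},{"dx":0,"dy":0,"dz":0,"roll":7,"grip":0.36},{"dx":0,"dy":0,"dz":0,"roll":7,"grip":0.36},{"dx":0,"dy":0,"dz":0,"roll":7,"grip":0.36},{"dx":0,"dy":0,"dz":0,"roll":0,"grip":0.36}]'; python3 prof.py
python3 - <<'E'
from h import *
c=cam('top'); P=cloud(c); z=P[...,2]*1000; q=np.apply_along_axis(cabf,2,P[...,:2])
m=(z>125)&(z<175)&(abs(q[...,0])<62)&(abs(q[...,1])<64)
k=q[m]; 
import cv2
_,lab,cen=cv2.kmeans(k.astype(np.float32),2,None,(3,50,.1),5,cv2.KMEANS_PP_CENTERS)
for i in 0,1: print('topvial',cen[i],k[lab[:,0]==i].min(0),k[lab[:,0]==i].max(0),z[m].max())
# drawer front rim position
m=(z>30)&(z<60)&(abs(q[...,1]+31)<32)&(q[...,0]<-64)&(q[...,0]>-150)
k=q[m]; print('drawer',len(k),np.percentile(k[:,0],[0,5,50]),np.percentile(k[:,1],[2,98]))
E
```

```text
clock: 17.93
tcp_pos: [0.535, 0.0916, 0.0954]
orientation: [3.142, 0.0, 2.672]
contact_force: [-0.2, -0.2, -0.3]
gripper_width: 0.359
grip_force: 0.0
-140 95 x [-38.  32.] y [-42.  -5.]
-130 77 x [-38.  32.] y [-41.  -4.]
-120 32 x [-13.   7.] y [-41.  -2.]
-110 61 x [-20.  17.] y [-49.  19.]
-100 88 x [-21.  18.] y [-70.  59.]
-90 50 x [-19.  15.] y [-68.  37.]
-80 46 x [-19.   9.] y [-65.  19.]
-70 48 x [-19.  10.] y [-59.  18.]
-60 22 x [-15.  11.] y [-55.   8.]
-50 44 x [-16.  11.] y [-49.  42.]
-40 27 x [-14.   8.] y [-36.  26.]
-30 36 x [-13.   7.] y [-34.  21.]
-20 30 x [-13.   8.] y [-33.  21.]
-10 29 x [-13.   8.] y [-31.  21.]
0 14 x [-12.   8.] y [-23.  12.]
t 17.98 cab xy [-216.9  -31. ] z 95.4 yaw 152.65 j [ 0.17  0.4   1.92 -0.    0.82 -0.93] w 0.358 gf 0.0 F [-0.3  0.7 -0.1]
move tool [ 3.8 16.4 55.4]
clock: 18.98
tcp_pos: [0.5351, 0.0917, 0.0954]
orientation: [3.141, -0.0, 1.312]
contact_force: [0.2, 0.1, 0.4]
gripper_width: 0.357
grip_force: 0.0
-140 102 x [-41. -10.] y [-35.  36.]
-130 69 x [-39.  -7.] y [-35.  35.]
-120 73 x [-17.  -2.] y [-37.  39.]
-110 117 x [-23.   1.] y [-41.  45.]
-100 169 x [-23.   8.] y [-63.  65.]
-90 136 x [-22.   1.] y [-62.  64.]
-80 104 x [-21.   3.] y [-58.  61.]
-70 80 x [-21.  12.] y [-53.  56.]
-60 73 x [-18.  12.] y [-50.  53.]
-50 80 x [-17.   8.] y [-45.  48.]
-40 40 x [-14.   6.] y [-31.  40.]
-30 36 x [-16.   5.] y [-28.  28.]
-20 38 x [-14.   4.] y [-28.  28.]
-10 32 x [-17.   1.] y [-27.  28.]
0 8 x [-8. -6.] y [-20.  22.]
t 19.03 cab xy [-216.8  -30.9] z 95.4 yaw 75.68 j [ 0.17  0.4   1.92 -0.    0.82  0.42] w 0.362 gf 0.0 F [-0.3  0.6 -0. ]
move tool [16.8  0.  55.4]
topvial [ -3.0940783 -35.747887 ] [-12.53523947 -50.82866044] [ 11.52010198 -25.3492929 ] 165.94816828078663
topvial [13.9407425 25.026491 ] [ 5.63601461 11.94199554] [28.00298977 36.26385561] 165.94816828078663
drawer 75 [-114.0959195  -111.58150345  -92.38736354] [-57.535292    -3.91166317]
```

```bash
python3 -m creep '[{"dx":0,"dy":0,"dz":0,"roll":-4.6,"grip":0.36},{"dx":23,"dy":1,"dz":0,"roll":0,"grip":0.36},{"dx":23,"dy":1,"dz":0,"roll":0,"grip":0.36},{"dx":23,"dy":1,"dz":0,"roll":0,"grip":0.36},{"dx":0,"dy":1,"dz":18,"roll":0,"grip":0.36},{"dx":0,"dy":1,"dz":18,"roll":0,"grip":0.36},{"dx":0,"dy":0,"dz":18,"roll":0,"grip":0.36},{"dx":0,"dy":0,"dz":0,"roll":0,"grip":0.36},{"dx":0,"dy":0,"dz":0,"roll":0,"grip":0.36}]'
python3 -c "
from h import *
go(-145,-30.5,38.5);go(-80,-30.5,38.5)"
```

```text
clock: 19.83
tcp_pos: [0.5508, 0.1588, 0.0408]
orientation: [-3.14, 0.001, 1.404]
contact_force: [0.4, 0.7, 1.2]
gripper_width: 0.36
grip_force: 0.0
t 19.83 cab xy [-147.9  -29.8] z 40.8 yaw 80.44 j [ 0.28  0.52  1.88 -0.    0.75  0.44] w 0.36 gf 0.0 F [0.4 0.7 1.2]
move tool [2.8 0.9 2.3]
t 19.83 cab xy [-147.9  -29.8] z 40.8 yaw 80.44 j [ 0.28  0.52  1.88 -0.    0.75  0.44] w 0.36 gf 0.0 F [0.4 0.7 1.2]
move tool [67.6  6.2  2.2]
```

```bash
python3 -m creep '[{"dx":2,"dy":1,"dz":2.3,"roll":0,"grip":0.36},{"dx":6,"dy":0.5,"dz":0,"roll":0,"grip":0.36},{"dx":6,"dy":0.5,"dz":0,"roll":0,"grip":0.36},{"dx":6,"dy":0.5,"dz":0,"roll":0,"grip":0.36},{"dx":6,"dy":0.5,"dz":0,"roll":0,"grip":0.36},{"dx":6,"dy":0.5,"dz":0,"roll":0,"grip":0.36},{"dx":6,"dy":0.5,"dz":0,"roll":0,"grip":0.36},{"dx":6,"dy":0.5,"dz":0,"roll":0,"grip":0.36},{"dx":5,"dy":0.3,"dz":0,"roll":0,"grip":0.36},{"dx":0,"dy":0,"dz":0,"roll":0,"grip":0.36}]'
python3 -c "
from h import *
go(-76,-30.5,38.5)"
```

```text
clock: 20.67
tcp_pos: [0.5649, 0.2077, 0.0391]
orientation: [3.141, -0.001, 1.403]
contact_force: [-0.5, 0.6, -1.0]
gripper_width: 0.358
grip_force: 0.0
t 20.67 cab xy [-97.  -31.4] z 39.1 yaw 80.39 j [0.35 0.55 1.82 0.   0.77 0.52] w 0.358 gf 0.0 F [-0.5  0.6 -1. ]
move tool [21.   0.7  0.6]
```

```bash
cat > fr.py <<'E'
from h import *
go(-76,-30.5,38.5)
c=cam('side'); P=cloud(c); z=P[...,2]*1000; q=np.apply_along_axis(cabf,2,P[...,:2])
for n,y in(('ours',-31),('other',31)):
    for l,h,dy0,dy1 in((8,22,0,22),(26,34,0,9),(38,45,0,22)):
        d=abs(q[...,1]-y); m=(d<dy1)&(z>l)&(z<h)&(q[...,0]>-125)&(q[...,0]<0)
        print(n,l,h,m.sum(),np.percentile(q[m][:,0],[5,25,50,75]).round(1) if m.sum() else '')
E
python3 fr.py
```

```text
t 20.67 cab xy [-97.  -31.4] z 39.1 yaw 80.39 j [0.35 0.55 1.82 0.   0.77 0.52] w 0.358 gf 0.0 F [-0.5  0.6 -1. ]
move tool [21.   0.7  0.6]
ours 8 22 58 [-90.4 -87.1 -84.8 -83. ]
ours 26 34 25 [-99.3 -95.1 -86.6 -27.3]
ours 38 45 28 [-109.2 -105.1  -87.2  -83.4]
other 8 22 59 [-69.  -66.4 -63.9 -60.9]
other 26 34 19 [-78.3 -75.9 -73.  -66.1]
other 38 45 26 [-67.2 -65.1 -64.1 -61.4]
```

```bash
python3 -m creep '[{"dx":4,"dy":0.3,"dz":0.5,"roll":0,"grip":0.36},{"dx":4,"dy":0.3,"dz":0,"roll":0,"grip":0.36},{"dx":4,"dy":0.3,"dz":0,"roll":0,"grip":0.36},{"dx":3,"dy":0,"dz":0,"roll":0,"grip":0.36},{"dx":2,"dy":0,"dz":0,"roll":0,"grip":0.36},{"dx":1,"dy":0,"dz":0,"roll":0,"grip":0.36},{"dx":0,"dy":0,"dz":0,"roll":0,"grip":0.36}]'
python3 fr.py
```

```text
clock: 21.3
tcp_pos: [0.5675, 0.222, 0.0383]
orientation: [-3.14, 0.004, 1.402]
contact_force: [-0.8, -14.4, 4.4]
gripper_width: 0.358
grip_force: 0.0
t 21.3 cab xy [-82.5 -30.5] z 38.3 yaw 80.35 j [ 0.37  0.57  1.8  -0.    0.78  0.54] w 0.358 gf 0.0 F [ -0.8 -14.4   4.4]
move tool [ 6.5  0.5 -0.2]
ours 8 22 54 [-77.5 -72.8 -71.1 -68.7]
ours 26 34 20 [-87.  -84.1 -80.2 -72.7]
ours 38 45 26 [-93.3 -85.9 -71.6 -68.5]
other 8 22 58 [-68.9 -66.2 -65.1 -62.5]
other 26 34 18 [-80.7 -74.6 -72.5 -65.9]
other 38 45 23 [-67.7 -65.7 -64.5 -63.2]
```

```bash
python3 - <<'E'
from h import *
s=telemetry.observe(); F=s['contact_force']; M=s['torque']; print(F,M)
# line of action about reference point: r0 = FxM/|F|^2
r=np.cross(F,M)/(F@F); print('r0 mm',r*1000,'dir',F/np.linalg.norm(F),'M.F',M@F/np.linalg.norm(F))
print('cab offset of r0',r[:2]@ex*1000,r[:2]@ey*1000)
E
```

```text
[ -0.37430416 -14.15851029   3.88328318] [-1.42921686  0.08253317 -0.35960878]
r0 mm [ 22.12050053 -26.35648689 -93.96399346] dir [-0.02548686 -0.96407139  0.26441781] M.F -0.13822858183054068
cab offset of r0 -20.124851497908473 -27.91005727952169
```

The load line points to the palm touching the cabinet's top front edge (z about 106–108). I'll back off, rise about 3.5 mm and push on.

```bash
python3 -m creep '[{"dx":-6,"dy":0,"dz":0,"roll":0,"grip":0.36},{"dx":0,"dy":0,"dz":-3.5,"roll":0,"grip":0.36},{"dx":0,"dy":0,"dz":0,"roll":0,"grip":0.36},{"dx":3,"dy":0.2,"dz":0,"roll":0,"grip":0.36},{"dx":2,"dy":0.2,"dz":0,"roll":0,"grip":0.36},{"dx":1.5,"dy":0,"dz":0,"roll":0,"grip":0.36},{"dx":1,"dy":0,"dz":0,"roll":0,"grip":0.36},{"dx":0,"dy":0,"dz":0,"roll":0,"grip":0.36}]'
python3 fr.py
```

```text
clock: 22.02
tcp_pos: [0.5684, 0.2225, 0.0422]
orientation: [-3.14, 0.005, 1.403]
contact_force: [-1.3, -23.0, 9.0]
gripper_width: 0.361
grip_force: 0.5
t 22.02 cab xy [-81.8 -31.2] z 42.2 yaw 80.37 j [ 0.37  0.56  1.79 -0.01  0.79  0.54] w 0.361 gf 0.5 F [ -1.3 -23.    9. ]
move tool [ 5.9 -0.3  3.7]
ours 8 22 58 [-77.8 -73.5 -71.  -68.9]
ours 26 34 25 [-84.6 -81.8 -80.2 -71.2]
ours 38 45 25 [-83.6 -73.8 -72.9 -68.4]
other 8 22 58 [-69.4 -65.8 -63.7 -61.4]
other 26 34 18 [-79.6 -77.4 -75.1 -66.4]
other 38 45 28 [-68.6 -64.3 -62.2 -61. ]
```

```bash
python3 - <<'E'
from h import *
for i in range(3):
    s=telemetry.observe(); F=s['contact_force']; M=s['torque']
    r=np.cross(F,M)/(F@F); d=F/np.linalg.norm(F); print(F.round(2),M.round(3),'r0',(r*1000).round(1),'d',d.round(3),'cab',(r[:2]@ex*1000).round(1),(r[:2]@ey*1000).round(1), 'at cab lead +20: z', ((r+d*(0.02-r[:2]@ex)/(d[:2]@ex))*1000).round(1))
    cam('side')
E
python3 -m creep '[{"dx":-10,"dy":0,"dz":0,"roll":0,"grip":0.36},{"dx":0,"dy":0,"dz":0,"roll":0,"grip":0.36},{"dx":0,"dy":0,"dz":0,"roll":0,"grip":0.36}]'
python3 -c "
from h import *
s=telemetry.observe();print(s['contact_force'],s['torque'])"
```

```text
[ -1.77 -21.89   8.92] [-2.424 -0.069 -0.493] r0 [ 20.3 -40.  -94.2] d [-0.075 -0.923  0.376] cab -33.8 -29.5 at cab lead +20: z [  24.7   14.4 -116.4]
[ -1.99 -22.83   9.79] [-2.373 -0.051 -0.495] r0 [ 19.  -39.  -87.1] d [-0.08  -0.916  0.393] cab -33.1 -28.0 at cab lead +20: z [  23.7   14.6 -110.1]
[ -1.19 -22.96  10.06] [-2.406 -0.07  -0.5  ] r0 [ 19.4 -39.4 -87.6] d [-0.047 -0.915  0.401] cab -33.4 -28.4 at cab lead +20: z [  22.2   15.  -111.4]
clock: 22.47
tcp_pos: [0.5675, 0.216, 0.0421]
orientation: [3.141, -0.0, 1.402]
contact_force: [-0.0, -0.0, 0.2]
gripper_width: 0.36
grip_force: 0.0
[-0.01313934 -0.00299516  0.17799581] [0.05200722 0.07227922 0.01526592]
```

```bash
python3 -m creep '[{"dx":-20,"dy":0,"dz":0,"roll":0,"grip":0.36},{"dx":-30,"dy":0,"dz":0,"roll":0,"grip":0.36},{"dx":-30,"dy":0,"dz":0,"roll":0,"grip":0.36},{"dx":-30,"dy":0,"dz":-20,"roll":0,"grip":0.36},{"dx":-30,"dy":0,"dz":-30,"roll":0,"grip":0.36},{"dx":-30,"dy":-20,"dz":-30,"roll":0,"grip":0.36},{"dx":-30,"dy":-30,"dz":-30,"roll":0,"grip":0.36},{"dx":-30,"dy":-30,"dz":-30,"roll":0,"grip":0.36},{"dx":-10,"dy":-30,"dz":-30,"roll":0,"grip":0.36},{"dx":-10,"dy":-30,"dz":-30,"roll":0,"grip":0.36},{"dx":0,"dy":0,"dz":0,"roll":0,"grip":0.36}]'
python3 - <<'E'
from h import *
ims=[]
n=4
acc={}
for nm in('side','top'):
    I=0;Z=[]
    for i in range(n):
        c=cam(nm); I=I+c['img'].astype(float)/n; Z.append(c['range_z'])
    c['range_z']=np.median(Z,0).astype(np.float32); acc[nm]=(c,I.astype(np.uint8))
    P=cloud(c); z=P[...,2]*1000; q=np.apply_along_axis(cabf,2,P[...,:2])
    for l,h in((8,16),(16,24),(36,46)):
        for y in(-50,-40,-22,-12,12,22,40,50):
            m=(abs(q[...,1]-y)<5)&(z>l)&(z<h)&(q[...,0]>-110)&(q[...,0]<-30)
            if m.sum()>2: print(nm,l,h,y,m.sum(),np.median(q[m][:,0]).round(1),end=' | ')
        print()
a=acc['side'][1][150:225,225:300]; b=acc['top'][1][130:205,160:235]
cv2.imwrite('pics/l.png',np.hstack([cv2.resize(v,(400,400),interpolation=cv2.INTER_CUBIC) for v in(a,b)]))
E
```

```text
clock: 23.38
tcp_pos: [0.4048, 0.0062, 0.2282]
orientation: [3.137, -0.001, 1.402]
contact_force: [1.2, 0.2, 0.7]
gripper_width: 0.363
grip_force: 0.0
side 8 16 -50 8 -71.1 | side 8 16 -40 9 -70.4 | side 8 16 -22 5 -69.1 | side 8 16 -12 7 -71.0 | side 8 16 12 8 -64.2 | side 8 16 22 7 -64.5 | side 8 16 40 9 -63.7 | side 8 16 50 8 -64.0 | 
side 16 24 -50 10 -68.8 | side 16 24 -40 6 -69.6 | side 16 24 -22 6 -71.2 | side 16 24 -12 11 -70.6 | side 16 24 12 7 -65.6 | side 16 24 22 6 -63.8 | side 16 24 40 5 -63.5 | side 16 24 50 6 -64.1 | 
side 36 46 -50 9 -68.4 | side 36 46 -40 9 -68.4 | side 36 46 -22 11 -69.9 | side 36 46 -12 12 -71.3 | side 36 46 12 10 -63.1 | side 36 46 22 12 -63.0 | side 36 46 40 9 -63.1 | side 36 46 50 11 -63.2 | 
top 8 16 -22 3 -68.1 | top 8 16 50 3 -61.7 | 
top 16 24 -50 5 -66.7 | top 16 24 -12 3 -67.8 | 
top 36 46 -50 6 -65.4 | top 36 46 -12 3 -66.7 | top 36 46 12 4 -60.8 | top 36 46 50 4 -60.8 |
```

View pics/l.png

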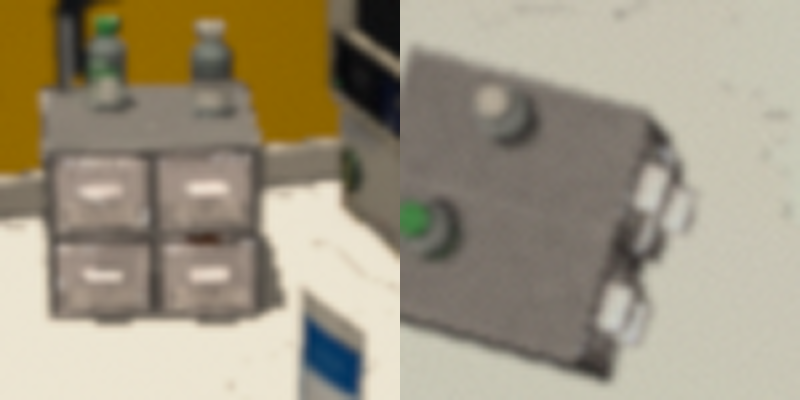

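The drawer stands about 6 mm proud (side view, lower right), and brown glass shows in the gap above it at (205,238). I'll check what height that is.

```bash
python3 - <<'E'
from h import *
Z=[];I=0
for i in range(6):
    c=cam('side'); Z.append(c['range_z']); I=I+c['img'].astype(float)/6
c['range_z']=np.median(Z,0).astype(np.float32)
P=cloud(c)
print([(r['score'],r['uv']) for r in models.place_of('brown_vial_1',c)])
for v in range(190,201):
    print(v,[(u,I[v,u].astype(int).tolist(),cabf(P[v,u]).round(0).tolist(),round(P[v,u,2]*1000)) for u in (260,263,266)])
E
```

```text
[]
190 [(260, [126, 141, 157], [-64.0, -21.0], 64), (263, [118, 131, 146], [-63.0, -30.0], 63), (266, [121, 135, 151], [-62.0, -40.0], 62)]
191 [(260, [121, 134, 148], [-64.0, -21.0], 60), (263, [113, 125, 138], [-65.0, -30.0], 60), (266, [107, 118, 131], [-64.0, -40.0], 60)]
192 [(260, [108, 119, 132], [-64.0, -21.0], 57), (263, [98, 108, 120], [-64.0, -30.0], 56), (266, [96, 106, 118], [-64.0, -40.0], 56)]
193 [(260, [83, 92, 103], [-63.0, -21.0], 53), (263, [69, 80, 92], [-61.0, -30.0], 52), (266, [79, 87, 99], [-62.0, -40.0], 52)]
194 [(260, [61, 68, 86], [19.0, -25.0], 20), (263, [37, 49, 70], [-7.0, -34.0], 29), (266, [71, 79, 95], [8.0, -45.0], 23)]
195 [(260, [80, 90, 109], [15.0, -25.0], 17), (263, [52, 65, 87], [-6.0, -34.0], 25), (266, [73, 83, 99], [-1.0, -44.0], 23)]
196 [(260, [128, 140, 157], [-68.0, -20.0], 45), (263, [106, 118, 136], [-69.0, -30.0], 45), (266, [102, 113, 127], [-69.0, -39.0], 45)]
197 [(260, [133, 144, 160], [-68.0, -20.0], 42), (263, [119, 130, 145], [-70.0, -30.0], 42), (266, [116, 127, 141], [-69.0, -39.0], 41)]
198 [(260, [128, 140, 155], [-69.0, -20.0], 39), (263, [119, 130, 145], [-69.0, -30.0], 38), (266, [118, 129, 143], [-71.0, -39.0], 39)]
199 [(260, [131, 143, 159], [-71.0, -20.0], 36), (263, [131, 143, 159], [-67.0, -30.0], 34), (266, [132, 144, 160], [-68.0, -39.0], 34)]
200 [(260, [144, 157, 174], [-69.0, -20.0], 32), (263, [169, 184, 200], [-72.0, -29.0], 33), (266, [171, 187, 203], [-74.0, -39.0], 33)]
```

The vials lie low (z about 25), so they aren't the obstacle. Most likely the finger linkages caught the upper tab at that narrow opening. I'll use a wider opening (0.47) and less yaw.

```bash
python3 -m creep '[{"dx":0,"dy":0,"dz":0,"roll":1.6,"grip":0.47},{"dx":0,"dy":0,"dz":0,"roll":0,"grip":0.47}]'; python3 -c "
from h import *
go(-130,-31,100);go(-130,-31,39)"
```

```text
clock: 24.3
tcp_pos: [0.4068, 0.0063, 0.2237]
orientation: [3.142, -0.0, 1.373]
contact_force: [0.1, 0.2, -0.5]
gripper_width: 0.471
grip_force: 0.0
t 24.3 cab xy [-331.1   72.4] z 223.7 yaw 78.69 j [0.01 0.01 2.08 0.   1.05 0.21] w 0.471 gf 0.0 F [ 0.1  0.2 -0.5]
move tool [195.6 113.4 123.7]
t 24.3 cab xy [-331.1   72.4] z 223.7 yaw 78.69 j [0.01 0.01 2.08 0.   1.05 0.21] w 0.471 gf 0.0 F [ 0.1  0.2 -0.5]
move tool [195.6 113.4 184.7]
```

```bash
python3 -m creep '[{"dx":28,"dy":16,"dz":15,"roll":0,"grip":0.47},{"dx":28,"dy":16,"dz":15,"roll":0,"grip":0.47},{"dx":28,"dy":16,"dz":15,"roll":0,"grip":0.47},{"dx":28,"dy":16,"dz":20,"roll":0,"grip":0.47},{"dx":28,"dy":16,"dz":20,"roll":0,"grip":0.47},{"dx":28,"dy":16.5,"dz":20,"roll":0,"grip":0.47},{"dx":28,"dy":17,"dz":20,"roll":0,"grip":0.47},{"dx":0,"dy":0,"dz":30,"roll":0,"grip":0.47},{"dx":0,"dy":0,"dz":30,"roll":0,"grip":0.47},{"dx":0,"dy":0,"dz":0,"roll":0,"grip":0.47},{"dx":0,"dy":0,"dz":0,"roll":0,"grip":0.47}]'; python3 -c "
from h import *
go(-95,-31,39)"
```

```text
clock: 25.22
tcp_pos: [0.5549, 0.176, 0.0375]
orientation: [-3.138, 0.002, 1.375]
contact_force: [0.0, -0.7, 1.3]
gripper_width: 0.473
grip_force: 0.0
t 25.22 cab xy [-130.2  -29.6] z 37.5 yaw 78.79 j [ 0.3   0.54  1.86 -0.    0.75  0.5 ] w 0.473 gf 0.0 F [ 0.  -0.7  1.3]
move tool [35.1  3.2 -1.6]
```

```bash
python3 -m creep '[{"dx":9,"dy":1,"dz":-1,"roll":0,"grip":0.47},{"dx":9,"dy":1,"dz":0,"roll":0,"grip":0.47},{"dx":9,"dy":0.6,"dz":0,"roll":0,"grip":0.47},{"dx":8,"dy":0.6,"dz":0,"roll":0,"grip":0.47},{"dx":6,"dy":0.4,"dz":0,"roll":0,"grip":0.47},{"dx":3,"dy":0.2,"dz":0,"roll":0,"grip":0.47},{"dx":2,"dy":0,"dz":0,"roll":0,"grip":0.47},{"dx":2,"dy":0,"dz":0,"roll":0,"grip":0.47},{"dx":0,"dy":0,"dz":0,"roll":0,"grip":0.47}]'; python3 fr.py
```

```text
clock: 25.97
tcp_pos: [0.5687, 0.2222, 0.0394]
orientation: [-3.14, 0.001, 1.375]
contact_force: [-0.8, -3.3, -0.3]
gripper_width: 0.466
grip_force: 0.0
t 25.97 cab xy [-82.1 -31.6] z 39.4 yaw 78.76 j [ 0.37  0.56  1.79 -0.    0.78  0.57] w 0.466 gf 0.0 F [-0.8 -3.3 -0.3]
move tool [ 6.1 -0.8  0.9]
ours 8 22 56 [-75.  -71.7 -69.6 -67.7]
ours 26 34 22 [-84.7 -82.6 -79.8 -71.7]
ours 38 45 22 [-88.3 -71.6 -69.3 -66.9]
other 8 22 57 [-71.5 -67.4 -64.5 -61.7]
other 26 34 16 [-78.8 -74.6 -72.7 -66.7]
other 38 45 28 [-69.8 -65.  -63.6 -61.8]
```

```bash
python3 -m creep '[{"dx":1.5,"dy":-0.4,"dz":0,"roll":0,"grip":0.47},{"dx":1.5,"dy":0,"dz":0,"roll":0,"grip":0.47},{"dx":0,"dy":0,"dz":0,"roll":0,"grip":0.47},{"dx":0,"dy":0,"dz":0,"roll":0,"grip":0.47}]'; python3 fr.py; python3 -c "
from h import *
s=telemetry.observe();F=s['contact_force'];M=s['torque']-[.05,.07,.015];r=np.cross(F,M)/(F@F);d=F/np.linalg.norm(F);p=r+d*(0.015-r[:2]@ex)/(d[:2]@ex);print(F,(p*1000).round(),'lever',p[:2]@ey*1000)"
```

```text
clock: 26.35
tcp_pos: [0.5686, 0.2224, 0.0394]
orientation: [-3.14, 0.005, 1.374]
contact_force: [-1.4, -20.1, 5.4]
gripper_width: 0.47
grip_force: 0.0
t 26.35 cab xy [-81.9 -31.4] z 39.4 yaw 78.71 j [ 0.37  0.57  1.79 -0.    0.79  0.57] w 0.47 gf 0.0 F [ -1.4 -20.1   5.4]
move tool [ 6.  -0.6  0.8]
ours 8 22 55 [-73.9 -71.4 -69.4 -67.6]
ours 26 34 19 [-82.2 -80.5 -79.3 -73.9]
ours 38 45 24 [-74.  -71.4 -69.  -66.8]
other 8 22 56 [-71.8 -66.8 -64.6 -60.7]
other 26 34 16 [-79.1 -75.  -73.3 -68.6]
other 38 45 33 [-69.7 -65.6 -64.  -62.3]
[ -2.12016147 -18.86895487   5.53475238] [  31.    8. -110.] lever -28.636727280003306
```

```bash
python3 -m creep '[{"dx":-20,"dy":0,"dz":0,"roll":0,"grip":0.47},{"dx":-30,"dy":0,"dz":0,"roll":0,"grip":0.47},{"dx":-30,"dy":0,"dz":-10,"roll":0,"grip":0.47},{"dx":-30,"dy":-20,"dz":-30,"roll":0,"grip":0.47},{"dx":-30,"dy":-20,"dz":-30,"roll":0,"grip":0.47},{"dx":-30,"dy":-20,"dz":-30,"roll":0,"grip":0.47},{"dx":-30,"dy":-30,"dz":-30,"roll":0,"grip":0.47},{"dx":-30,"dy":-30,"dz":-30,"roll":0,"grip":0.47},{"dx":-10,"dy":-30,"dz":-20,"roll":0,"grip":0.47},{"dx":0,"dy":0,"dz":0,"roll":0,"grip":0.47}]' | head -2
python3 - <<'E'
from h import *
for nm in('side','top'):
    Z=[];I=0
    for i in range(6):
        c=cam(nm); Z.append(c['range_z']); I=I+c['img'].astype(float)/6
    c['range_z']=np.median(Z,0).astype(np.float32); P=cloud(c); q=np.apply_along_axis(cabf,2,P[...,:2])
    if nm=='side':
        for u in range(253,277):
            print(u,[(v,I[v,u].astype(int).tolist(),int(q[v,u,0]),int(q[v,u,1]),int(P[v,u,2]*1000)) for v in (193,194,195,196)])
    else:
        m=(q[...,0]<-58)&(q[...,0]>-90)&(abs(q[...,1]+31)<32)&(P[...,2]>.005)
        for v,u in np.argwhere(m): print((u,v),I[v,u].astype(int).tolist(),q[v,u].astype(int).tolist(),int(P[v,u,2]*1000),end='; ')
E
```

```text
clock: 27.23
tcp_pos: [0.3947, 0.0364, 0.2006]
253 [(193, [77, 85, 91], -65, 1, 54), (194, [70, 76, 82], -54, 1, 47), (195, [68, 74, 81], -50, 0, 42), (196, [75, 82, 91], -50, 0, 39)]
254 [(193, [78, 86, 93], -64, -1, 54), (194, [76, 84, 91], -64, -1, 50), (195, [76, 83, 91], -65, -1, 48), (196, [81, 90, 98], -61, -1, 43)]
255 [(193, [87, 96, 105], -61, -5, 53), (194, [85, 93, 102], -53, -5, 46), (195, [89, 97, 108], -57, -5, 44), (196, [109, 119, 131], -58, -5, 41)]
256 [(193, [96, 105, 116], -63, -8, 53), (194, [94, 104, 114], 48, -13, 8), (195, [105, 114, 126], 45, -13, 6), (196, [139, 150, 163], -67, -7, 45)]
257 [(193, [97, 106, 117], -63, -11, 53), (194, [100, 109, 121], 47, -17, 9), (195, [114, 122, 134], 44, -16, 6), (196, [154, 163, 177], -66, -10, 44)]
258 [(193, [95, 105, 115], -65, -14, 54), (194, [98, 107, 119], 43, -20, 10), (195, [111, 121, 134], 45, -20, 6), (196, [148, 160, 175], -71, -13, 46)]
259 [(193, [92, 101, 112], -65, -17, 54), (194, [86, 94, 108], 48, -23, 8), (195, [100, 110, 125], 45, -23, 5), (196, [137, 150, 166], -72, -16, 46)]
260 [(193, [83, 91, 102],
[... 17076 characters left out ...]
 (np.int64(208), np.int64(176)) [85, 93, 98] [-68, -11] 14; (np.int64(202), np.int64(177)) [54, 57, 61] [-61, 0] 58; (np.int64(204), np.int64(177)) [86, 90, 93] [-61, -3] 31; (np.int64(205), np.int64(177)) [91, 94, 98] [-64, -4] 33; (np.int64(206), np.int64(177)) [83, 87, 93] [-67, -4] 37; (np.int64(207), np.int64(177)) [73, 79, 85] [-67, -7] 21; (np.int64(208), np.int64(177)) [98, 106, 110] [-68, -9] 10; (np.int64(203), np.int64(178)) [53, 57, 61] [-61, 0] 41; (np.int64(205), np.int64(178)) [79, 84, 89] [-61, -3] 13; (np.int64(206), np.int64(178)) [93, 100, 106] [-65, -3] 19; (np.int64(207), np.int64(178)) [99, 108, 113] [-67, -4] 18; (np.int64(204), np.int64(179)) [59, 64, 69] [-60, 0] 21;
```

The depth shows that both vials lie low and nothing blocks the drawer. The contact height (about z 108) and lead fit the gripper's knuckles meeting the cabinet's top edge. New plan: come in lower and squarely, straddle the tab, grip it with the finger fronts, and draw it in the last 6 mm.

```bash
python3 -m creep '[{"dx":0,"dy":0,"dz":0,"roll":2.9,"grip":0.38},{"dx":0,"dy":0,"dz":0,"roll":0,"grip":0.38}]'|head -1; python3 -c "
from h import *
go(-130,-31,100);go(-130,-31,24)"
```

```text
clock: 28.0
t 28.0 cab xy [-302.9   88.4] z 197.5 yaw 75.74 j [ 0.09  0.04  2.12 -0.    0.99  0.34] w 0.38 gf 0.0 F [ 0.6  0.5 -0.7]
move tool [173.  119.2  97.4]
t 28.0 cab xy [-302.9   88.4] z 197.5 yaw 75.74 j [ 0.09  0.04  2.12 -0.    0.99  0.34] w 0.38 gf 0.0 F [ 0.6  0.5 -0.7]
move tool [173.  119.2 173.4]
```

```bash
python3 -m creep '[{"dx":29,"dy":20,"dz":15,"roll":0,"grip":0.38},{"dx":29,"dy":20,"dz":15,"roll":0,"grip":0.38},{"dx":29,"dy":20,"dz":15,"roll":0,"grip":0.38},{"dx":29,"dy":20,"dz":18,"roll":0,"grip":0.38},{"dx":29,"dy":20,"dz":18,"roll":0,"grip":0.38},{"dx":28,"dy":19,"dz":18,"roll":0,"grip":0.38},{"dx":0,"dy":0,"dz":30,"roll":0,"grip":0.38},{"dx":0,"dy":0,"dz":30,"roll":0,"grip":0.38},{"dx":0,"dy":0,"dz":14,"roll":0,"grip":0.38},{"dx":0,"dy":0,"dz":0,"roll":0,"grip":0.38},{"dx":0,"dy":0,"dz":0,"roll":0,"grip":0.38}]'|head -1; python3 -c "
from h import *
go(-94,-31,24)"
```

```text
clock: 28.92
t 28.92 cab xy [-130.1  -30. ] z 24.0 yaw 75.91 j [ 0.3   0.56  1.86 -0.    0.72  0.55] w 0.38 gf 0.0 F [ 0.3 -0.3  0.9]
move tool [36.1  1.1 -0. ]
```

```bash
python3 -m creep '[{"dx":9,"dy":1,"dz":0,"roll":0,"grip":0.38},{"dx":10,"dy":0,"dz":0,"roll":0,"grip":0.38},{"dx":9,"dy":0,"dz":0,"roll":0,"grip":0.38},{"dx":6,"dy":0,"dz":0,"roll":0,"grip":0.38},{"dx":3,"dy":0,"dz":0,"roll":0,"grip":0.38},{"dx":2,"dy":0,"dz":0,"roll":0,"grip":0.38},{"dx":2,"dy":0,"dz":0,"roll":0,"grip":0.38},{"dx":0,"dy":0,"dz":0,"roll":0,"grip":0.38},{"dx":0,"dy":0,"dz":0,"roll":0,"grip":0.38}]'|head -1; python3 -c "
from h import *
go(-84,-31,24)"
```

```text
clock: 29.67
t 29.67 cab xy [-89.1 -31.2] z 24.6 yaw 75.86 j [ 0.36  0.58  1.81 -0.    0.75  0.61] w 0.381 gf 0.0 F [-0.1 -1.   0.3]
move tool [ 5.1 -0.2  0.6]
```

```bash
python3 -m creep '[{"dx":2,"dy":0,"dz":0,"roll":0,"grip":0.38},{"dx":2,"dy":0,"dz":0,"roll":0,"grip":0.38},{"dx":1.5,"dy":0,"dz":0,"roll":0,"grip":0.38},{"dx":0,"dy":0,"dz":0,"roll":0,"grip":0.38}]'|sed -n '4p'; python3 -c "
from h import *
go(-88,-31,24)"
```

```text
contact_force: [-1.1, -26.4, 8.6]
t 30.0 cab xy [-88.4 -30.8] z 24.3 yaw 76.06 j [ 0.37  0.58  1.8  -0.01  0.76  0.61] w 0.383 gf 0.0 F [ -1.1 -26.4   8.6]
move tool [0.4 0.2 0.3]
```

```bash
cat > mom.py <<'E'
from h import *
s=telemetry.observe();F=s['contact_force'];M=s['torque']-[.05,.07,.015];r=np.cross(F,M)/(F@F);d=F/np.linalg.norm(F)
for L in(.012,.026):
    p=r+d*(L-r[:2]@ex)/(d[:2]@ex);print(F.round(1),'lead',L,'z',(p[2]*1000).round(),'lever',(p[:2]@ey*1000).round(1))
E
python3 mom.py; python3 -m creep '[{"dx":-5,"dy":0,"dz":0,"roll":0,"grip":0.38},{"dx":0,"dy":0,"dz":0,"roll":0,"grip":0.38},{"dx":0,"dy":0,"dz":0,"roll":0,"grip":0.38}]'|sed -n '2,4p';python3 fr.py
```

```text
[ -1.1 -26.4   8.6] lead 0.012 z -119.0 lever 51.5
[ -1.1 -26.4   8.6] lead 0.026 z -124.0 lever 54.5
tcp_pos: [0.5668, 0.2156, 0.0246]
orientation: [-3.141, 0.001, 1.324]
contact_force: [-0.7, -5.4, 0.6]
t 30.25 cab xy [-88.9 -31.4] z 24.6 yaw 75.84 j [ 0.36  0.58  1.81 -0.    0.75  0.61] w 0.379 gf 0.0 F [-0.7 -5.4  0.6]
move tool [ 12.9  -0.9 -13.9]
ours 8 22 47 [-77.5 -74.9 -70.8 -68.4]
ours 26 34 18 [-86.2 -82.9 -81.1 -73.4]
ours 38 45 33 [-100.4  -73.5  -69.7  -68. ]
other 8 22 62 [-70.3 -66.5 -64.1 -62.6]
other 26 34 18 [-77.7 -75.8 -73.4 -65.7]
other 38 45 28 [-68.8 -65.3 -62.8 -61. ]
```

The contact was the outer link on the neighbouring upper tab (lever +52 mm). A narrower grip, slightly higher, clears it. I'll grip the tab here and draw it in.

```bash
python3 -m creep '[{"dx":-1,"dy":0,"dz":-2.5,"roll":0,"grip":0.38},{"dx":0,"dy":0,"dz":0,"roll":0,"grip":0.34},{"dx":0,"dy":0,"dz":0,"roll":0,"grip":0.3},{"dx":0,"dy":0,"dz":0,"roll":0,"grip":0.25},{"dx":0,"dy":0,"dz":0,"roll":0,"grip":0.2},{"dx":0,"dy":0,"dz":0,"roll":0,"grip":0.2},{"dx":0,"dy":0,"dz":0,"roll":0,"grip":0.2}]' 40; python3 -c "
from h import *
go(-84,-31,27)"
```

```text
clock: 30.88
tcp_pos: [0.5669, 0.2154, 0.0275]
orientation: [3.141, -0.0, 1.324]
contact_force: [-1.1, -1.1, 5.4]
gripper_width: 0.245
grip_force: 39.3
t 30.88 cab xy [-89.1 -31.5] z 27.5 yaw 75.86 j [0.36 0.58 1.81 0.   0.76 0.61] w 0.245 gf 39.3 F [-1.1 -1.1  5.4]
move tool [ 5.1 -0.5  0.5]
```

```bash
python3 -m creep '[{"dx":1,"dy":0,"dz":0,"roll":0,"grip":0.2},{"dx":1,"dy":0,"dz":0,"roll":0,"grip":0.2},{"dx":1,"dy":0,"dz":0,"roll":0,"grip":0.2},{"dx":0,"dy":0,"dz":0,"roll":0,"grip":0.2}]'; python3 mom.py; python3 fr.py
```

```text
clock: 31.22
tcp_pos: [0.5668, 0.2156, 0.0274]
orientation: [-3.141, 0.004, 1.325]
contact_force: [-3.1, -17.6, 11.6]
gripper_width: 0.238
grip_force: 40.5
[ -3.1 -17.6  11.6] lead 0.012 z -123.0 lever 0.6
[ -3.1 -17.6  11.6] lead 0.026 z -132.0 lever 1.6
t 31.22 cab xy [-88.9 -31.4] z 27.4 yaw 75.92 j [ 0.36  0.58  1.81 -0.    0.76  0.61] w 0.238 gf 40.5 F [ -3.1 -17.6  11.6]
move tool [ 12.9  -0.9 -11.1]
ours 8 22 43 [-77.4 -72.9 -69.8 -68. ]
ours 26 34 20 [-86.7 -84.3 -81.2 -74.5]
ours 38 45 30 [-98.5 -96.1 -93.8 -70.7]
other 8 22 52 [-68.2 -66.  -63.  -60.7]
other 26 34 19 [-80.5 -75.3 -71.8 -65. ]
other 38 45 29 [-68.3 -64.2 -63.2 -61.2]
```

The inner links now hit the drawer's own upper tab, so a tab grip can't finish it. I'll go back to pushing the front panel, now at TCP z about 44.5 so the knuckles pass over the cabinet top.

```bash
python3 -m creep '[{"dx":-3,"dy":0,"dz":0,"roll":0,"grip":0.38},{"dx":0,"dy":0,"dz":0,"roll":0,"grip":0.38},{"dx":0,"dy":0,"dz":0,"roll":0,"grip":0.38},{"dx":-15,"dy":0,"dz":0,"roll":0,"grip":0.38},{"dx":-25,"dy":0,"dz":0,"roll":0,"grip":0.31},{"dx":0,"dy":0,"dz":-17,"roll":-4.6,"grip":0.31},{"dx":0,"dy":0,"dz":0,"roll":0,"grip":0.31},{"dx":0,"dy":0,"dz":0,"roll":0,"grip":0.31}]'; python3 fr.py;  python3 -c "
from h import *
go(-90,-30.7,44.7)"
```

```text
clock: 31.93
tcp_pos: [0.5578, 0.1764, 0.0448]
orientation: [3.14, -0.001, 1.402]
contact_force: [-0.1, -0.7, -0.2]
gripper_width: 0.313
grip_force: 0.0
t 31.93 cab xy [-129.1  -32.3] z 44.8 yaw 80.32 j [0.3  0.53 1.85 0.   0.76 0.47] w 0.313 gf 0.0 F [-0.1 -0.7 -0.2]
move tool [53.1  2.4  6.3]
ours 8 22 54 [-76.2 -72.1 -69.9 -68.1]
ours 26 34 21 [-89.7 -82.1 -78.8 -71.7]
ours 38 45 21 [-71.9 -70.5 -68.9 -67.7]
other 8 22 63 [-68.9 -66.1 -64.1 -62.3]
other 26 34 15 [-82.9 -77.8 -74.6 -67.1]
other 38 45 28 [-69.6 -65.4 -63.8 -62.4]
t 31.98 cab xy [-129.   -31.9] z 44.3 yaw 80.33 j [0.3  0.53 1.85 0.   0.76 0.47] w 0.312 gf 0.0 F [-0.9  0.1 -0.6]
move tool [39.   1.9 -0.4]
```

```bash
python3 -m creep '[{"dx":12,"dy":1,"dz":0,"roll":0,"grip":0.31},{"dx":12,"dy":0.5,"dz":0,"roll":0,"grip":0.31},{"dx":10,"dy":0.4,"dz":0,"roll":0,"grip":0.31},{"dx":6,"dy":0.3,"dz":0,"roll":0,"grip":0.31},{"dx":3,"dy":0.2,"dz":0,"roll":0,"grip":0.31},{"dx":2,"dy":0.1,"dz":0,"roll":0,"grip":0.31},{"dx":2,"dy":0,"dz":0,"roll":0,"grip":0.31},{"dx":1,"dy":0,"dz":0,"roll":0,"grip":0.31},{"dx":0,"dy":0,"dz":0,"roll":0,"grip":0.31}]'|sed -n 4p; python3 mom.py; python3 fr.py
```

```text
contact_force: [0.5, 1.2, -0.6]
[ 0.5  1.2 -0.6] lead 0.012 z 19.0 lever 47.0
[ 0.5  1.2 -0.6] lead 0.026 z 13.0 lever 44.9
t 32.73 cab xy [-81.4 -30. ] z 44.2 yaw 80.45 j [ 0.37  0.56  1.8  -0.    0.79  0.54] w 0.312 gf 0.4 F [ 0.5  1.2 -0.6]
move tool [5.3 0.9 5.7]
ours 8 22 57 [-76.4 -71.9 -68.9 -66.6]
ours 26 34 21 [-85.3 -82.4 -80.2 -67. ]
ours 38 45 15 [-84.9 -74.8 -70.  -69. ]
other 8 22 55 [-70.4 -66.9 -64.3 -61.2]
other 26 34 18 [-80.5 -73.7 -70.4 -65.8]
other 38 45 30 [-67.5 -64.1 -62.4 -59.4]
```

No contact at −81.4 now. Continuing in small steps.

```bash
python3 -m creep '[{"dx":1,"dy":0.2,"dz":0,"roll":0,"grip":0.31},{"dx":1,"dy":0.2,"dz":0,"roll":0,"grip":0.31},{"dx":1,"dy":0.2,"dz":0,"roll":0,"grip":0.31},{"dx":0,"dy":0,"dz":0,"roll":0,"grip":0.31}]'|sed -n 4p; python3 mom.py; python3 fr.py
```

```text
contact_force: [-2.2, -12.6, 6.0]
[ -2.2 -12.6   6. ] lead 0.012 z -122.0 lever -19.1
[ -2.2 -12.6   6. ] lead 0.026 z -128.0 lever -18.1
t 33.12 cab xy [-80.6 -30. ] z 44.2 yaw 80.44 j [ 0.37  0.56  1.79 -0.    0.79  0.54] w 0.313 gf 1.0 F [ -2.2 -12.6   6. ]
move tool [4.6 0.9 5.6]
ours 8 22 60 [-75.1 -72.  -69.2 -67.1]
ours 26 34 23 [-84.2 -82.7 -78.7 -68.2]
ours 38 45 17 [-86.5 -73.4 -71.1 -67.4]
other 8 22 53 [-69.5 -66.3 -64.  -62.5]
other 26 34 14 [-80.2 -77.4 -75.4 -69.7]
other 38 45 32 [-69.2 -65.  -62.3 -60.2]
```

Static pushing stops about 6 mm short because the links meet the upper panel. The drawer slides freely, so a light tap on the tab with the closed fingers, stopping short of the upper tab, should coast it home. Setting up.

```bash
python3 -m creep '[{"dx":-10,"dy":0,"dz":0,"roll":0,"grip":0.31},{"dx":-25,"dy":0,"dz":0,"roll":0,"grip":0.2},{"dx":-32,"dy":0,"dz":0,"roll":4.6,"grip":0},{"dx":0,"dy":0,"dz":8,"roll":0,"grip":0},{"dx":0,"dy":0,"dz":7,"roll":0,"grip":0},{"dx":0,"dy":0,"dz":0,"roll":0,"grip":0},{"dx":0,"dy":0,"dz":0,"roll":0,"grip":0},{"dx":0,"dy":0,"dz":0,"roll":0,"grip":0}]'|head -1; python3 fr.py;  python3 -c "
from h import *
go(-92,-31,29)"
```

```text
clock: 33.83
t 33.83 cab xy [-144.1  -35.9] z 29.2 yaw 75.93 j [0.28 0.55 1.87 0.   0.73 0.52] w 0.002 gf 0.0 F [ 0.2 -0.2  0.7]
move tool [68.2 -5.2 -9.3]
ours 8 22 23 [-75.1 -73.4 -69.5 -67. ]
ours 26 34 7 [-86.8 -82.7 -78.9 -66.4]
ours 38 45 4 [-72.3 -72.  -70.5 -67.9]
other 8 22 55 [-70.7 -66.5 -64.3 -62.2]
other 26 34 17 [-78.8 -75.6 -71.6 -66.9]
other 38 45 28 [-66.4 -65.2 -63.9 -61.2]
t 33.88 cab xy [-144.1  -36. ] z 29.3 yaw 75.93 j [0.28 0.55 1.87 0.   0.73 0.52] w -0.001 gf 0.0 F [0.4 0.4 0.1]
move tool [52.1 -4.8  0.4]
```

```bash
python3 -m creep '[{"dx":0,"dy":-4.8,"dz":0,"roll":0,"grip":0},{"dx":0,"dy":0,"dz":0,"roll":0,"grip":0},{"dx":8.5,"dy":0,"dz":0,"roll":0,"grip":0},{"dx":22,"dy":0,"dz":0,"roll":0,"grip":0},{"dx":22,"dy":0,"dz":0,"roll":0,"grip":0},{"dx":0,"dy":0,"dz":0,"roll":0,"grip":0},{"dx":0,"dy":0,"dz":0,"roll":0,"grip":0}]'|sed -n '1,4p'; python3 fr.py
```

```text
clock: 34.47
tcp_pos: [0.5657, 0.2135, 0.0292]
orientation: [3.141, -0.0, 1.326]
contact_force: [0.7, -0.4, -0.3]
t 34.47 cab xy [-91.2 -30.9] z 29.2 yaw 75.95 j [0.36 0.57 1.81 0.   0.76 0.6 ] w 0.001 gf 0.0 F [ 0.7 -0.4 -0.3]
move tool [15.2 -0.3 -9.3]
ours 8 22 49 [-70.9 -67.1 -64.7 -63.5]
ours 26 34 6 [-103.2 -102.3 -101.3 -100.4]
ours 38 45 31 [-105.4 -101.2  -94.3  -66.9]
other 8 22 57 [-69.8 -66.4 -63.6 -60.3]
other 26 34 15 [-81.6 -76.6 -74.8 -67.3]
other 38 45 30 [-68.1 -64.2 -62.8 -61.4]
```

The tap worked. I'll retreat clear and measure.

```bash
python3 -m creep '[{"dx":-15,"dy":0,"dz":0,"roll":0,"grip":0},{"dx":-25,"dy":0,"dz":0,"roll":0,"grip":0},{"dx":-30,"dy":0,"dz":-20,"roll":0,"grip":0},{"dx":-30,"dy":-20,"dz":-30,"roll":0,"grip":0},{"dx":-30,"dy":-30,"dz":-30,"roll":0,"grip":0},{"dx":-30,"dy":-30,"dz":-30,"roll":0,"grip":0},{"dx":-30,"dy":-30,"dz":-30,"roll":0,"grip":0},{"dx":-20,"dy":-30,"dz":-20,"roll":0,"grip":0},{"dx":0,"dy":0,"dz":0,"roll":0,"grip":0},{"dx":0,"dy":0,"dz":0,"roll":0,"grip":0}]' | head -2
cat > fin.py <<'E'
from h import *
for nm in('side','top'):
    Z=[];I=0;n=10
    for i in range(n): c=cam(nm); Z.append(c['range_z']); I=I+c['img'].astype(float)/n
    c['range_z']=np.mean(Z,0).astype(np.float32); P=cloud(c); z=P[...,2]*1000; q=np.apply_along_axis(cabf,2,P[...,:2])
    for l,h in((8,24),(36,45)):
        for y in(-50,-12,12,50):
            m=(abs(q[...,1]-y)<6)&(z>l)&(z<h)&(abs(q[...,0]+65)<12)
            if m.sum()>2: print(nm,l,h,y,m.sum(),np.mean(q[m][:,0]).round(2),end=' | ')
        print()
    for n2,y in(('ours',-31),('other',31)):
        m=(abs(q[...,1]-y)<10)&(z>27)&(z<35)&(q[...,0]<-63)&(q[...,0]>-95)
        print(nm,n2,'tab',m.sum(),np.percentile(q[m][:,0],[0,5,20]).round(1) if m.sum() else '')
    for o in ('drawer_pull','shut_pull','thermometer','clear_vial','gel_tube','spray_bottle','pen_torch') :
        r=models.place_of(o,c)[:1]
        if r: print(o,round(r[0]['score'],2),cabf(onz(c,[r[0]['uv']],.030)[0]).round(1) if 'pull' in o else onz(c,[r[0]['uv']],0).round(3)[0])
E
python3 fin.py
```

```text
clock: 35.35
tcp_pos: [0.4021, 0.0573, 0.1693]
side 8 24 -50 19 -64.07 | side 8 24 -12 18 -64.89 | side 8 24 12 17 -64.13 | side 8 24 50 17 -63.5 | 
side 36 45 -50 8 -63.13 | side 36 45 -12 9 -64.03 | side 36 45 12 11 -63.38 | side 36 45 50 8 -63.82 | 
side ours tab 21 [-79.7 -79.5 -78.2]
side other tab 21 [-77.7 -77.1 -76.2]
drawer_pull 0.67 [-116.4  -30.3]
shut_pull 0.63 [-83.2  37.2]
thermometer 0.62 [ 0.391 -0.214  0.   ]
clear_vial 0.78 [ 0.424 -0.088  0.   ]
gel_tube 0.92 [ 0.494 -0.172  0.   ]
spray_bottle 0.69 [ 0.608 -0.075  0.   ]
pen_torch 0.38 [0.335 0.281 0.   ]
top 8 24 -12 5 -62.33 | top 8 24 50 6 -61.49 | 
top 36 45 -12 4 -61.71 | top 36 45 50 4 -60.98 | 
top ours tab 25 [-75.  -74.8 -73.8]
top other tab 24 [-74.4 -74.3 -73.2]
drawer_pull 0.51 [-73.3 -37.4]
shut_pull 0.72 [-486.7  -46.5]
thermometer 0.7 [ 0.381 -0.241  0.   ]
gel_tube 0.56 [ 0.484 -0.185  0.   ]
spray_bottle 0.56 [ 0.612 -0.073  0.   ]
pen_torch 0.5 [0.348 0.306 0.   ]
```

```bash
python3 -c "
from plant import robot
print(robot.job_done())"
```

```text
the job is handed in; nothing more can be done
None
```

The drawer was pulled out, turned round and slid back into its slot with its pull to the front. It measures within about 1 mm of flush with its neighbour. The vials were last seen lying in it just before the final tap home. The job was handed in at about 36 s; peak wrist force seen was about 28 N, from brief touches of the fingers and knuckles on the cabinet and its upper tabs, and nothing else was seen to move.

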